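# Turn the utensil carousel and hang up the fish slice

## Task

Turn the utensil carousel by its red pin, without spinning it, until the empty hook points over the yellow mark; only then take the fish slice from its stand and hang it by its eye on that hook, pushed fully home against the black stop, wherever that is clamped on the rod, so that the red keeper springs up behind it. Push by feel and never force it (20 N at most between slice and carousel), leave the slice hanging still with the hook still over the mark, and disturb nothing else on the counter.

Things in the scene. Friction and masses are not known exactly. Their poses are not given: they have to be found in the camera images.
- slice_mid (a point): Fish slice upright in its stand, 190 mm high, about 150 g: steel blade below (70 wide, 4 thick, 70 high, mm), orange flat handle on top (30 wide, 8 thick, from 115 mm above the blade's lower edge to the top). This point: its centre, half-way up. z up along it, y across its width, x through its thickness; front and back are alike. It may pivot or slip a little in the hand.
- slice_eye (a point): Centre of the round eye, 13 mm across, through the slice's 8 mm thick handle (along slice x), 55 mm above slice_mid and 40 mm below the handle's top. Take the slice from above across the 30 mm width, pads about 10 to 20 mm above the eye: fingers at its edges leave the eye free and pass beside the stop; a grip far above the eye lets the slice pivot when it is pushed.
- stand: Fixed white-and-steel draining stand, foot 50 x 100 mm, 58 mm high. Origin: centre of its underside. Slot 74 mm along its y, 5.5 mm wide, floor 10 mm above the counter; the blade stands in it with a little play: lift straight up 60 mm before moving sideways.
- head (a joint): Angle of the carousel's turning head on its fixed foot, rad, growing anticlockwise seen from above. At 0 or 6.283 the empty hook is over the yellow mark. No stops in that range and half a turn beyond; friction 0.2 N m plus 0.25 N m per rad/s, stays where left.
- head_center (a point): On the head's vertical axis, at the top face of its blue disc (112 mm across, top 230 mm above the counter). Four level hooks at right angles; three carry tools clipped on for good (ladle, spoon, fork; handle tops 237 mm above the counter), one is empty. Clear guard panels, 174 mm high, stand 152 mm from the axis round the side away from the mark.
- turning_pin (a point): Red upright pin on the blue disc, 12 mm across, 45 mm high (top 275 mm above the counter), 42 mm from the axis, on the side opposite the empty hook. This point: on its centre line, 25 mm above the disc. Held lightly or pushed, and led round the axis, it turns the head with 5 to 8 N when led slowly; give way to sideways force, for the measured axis is not exact.
- hook_seat (a point): Root of the empty hook: on the axis of its level rod (8 mm thick, axis 211 mm above the counter), 72 mm from the head's axis. The rod runs out radially 62 mm from here to a round end. On it a black stop collar (18 mm across) with a red keeper is clamped at a place that is not reported: its outer face is 0 to 22 mm outward of this point. It does not give way: see it, or feel for it.
- hook_tip (a point): Outer end of the empty hook's rod, 62 mm outward of hook_seat.
- keeper (a joint): Red sprung keeper on top of the rod, fixed to the stop: 0 up, 0.005 pressed flush (m). A ratchet tooth 5 mm high, 6 mm wide: upright inner face 9 mm outward of the stop's face, 15 degree ramp outside it, 19 mm long. A handle pushed inward presses it down (about 2 to 6 N along the rod); it springs up behind the 8 mm thick handle only when that is within about 1 mm of the stop's face. A slice let go too early stays perched on it.
- mark (a point): Yellow mark on the carousel's steel foot (320 mm across, 18 mm thick), 134 mm from the axis, 22 mm above the counter, straight below hook_tip when the head is at 0.
- paper_roll_a: Bystander, to be left alone: white receipt-paper roll standing on end, 52 mm across, 57 mm high. Origin: centre of its underside.
- paper_roll_b: Bystander, to be left alone: second receipt-paper roll, same size. Origin: centre of its underside.
- card_reader: Bystander, to be left alone: black card reader lying flat, 150 x 75 x 31 mm. Origin: centre of its underside.
- spray_bottle: Bystander, to be left alone: blue bottle, 66 mm across, 190 mm high. Origin: centre of its underside.
- spice_jar: Bystander, to be left alone: jar with red lid, 56 mm across, 90 mm high. Origin: centre of its underside.
- tub: Bystander, to be left alone: red plastic bowl, 100 mm across, 60 mm high. Origin: centre of its underside.
- ticket: Bystander, to be left alone: yellow price ticket upright in a black foot, 80 mm wide, 72 mm high. Origin: centre of its underside.
Not all that is in view belongs to the job. Of the things that look like the part that bears slice_mid, the largest one is meant.

How it is judged (in metres and radians):
On the way, in this order (a step that is already met when the one before it is completed fails the run):
1. the empty hook is over the mark (within 20 mm) while the slice still stands in its stand (horizontal distance between hook_tip and mark below 0.02 m and distance of slice_mid from where it was at the start of the episode below 0.02 m), for 0.2 s.
2. the slice hangs on the rod, fully home, the keeper up behind it (x of slice_eye in the frame of hook_seat between -0.0275 and -0.002 m and y of slice_eye in the frame of hook_seat between -0.006 and 0.006 m and z of slice_eye in the frame of hook_seat between -0.006 and -0.0013 m and value of joint keeper below 0.001 m), for 0.2 s.
At the end, for the whole second after the job is handed in: The slice hangs still and upright (within 0.2 rad), its eye round the rod inside the keeper (2 to 27.5 mm outward of hook_seat, within 6 mm sideways, 1.3 to 6 mm below the rod's axis), the keeper up behind it (under 1 mm down), the hook's tip within 20 mm of the mark seen from above (all of step 2 and horizontal distance between hook_tip and mark below 0.02 m and angle between slice_mid's own z axis and vertical below 0.2 rad and linear speed of slice below 0.03 m/s); the robot touches nothing.
It fails at once if slice forced: more than 20 N between slice and carousel (contact force between slice and carousel above 20 N).
It fails at once if carousel spun faster than 3 rad/s (velocity of joint head above 3 rad/s or velocity of joint head below -3 rad/s).
It fails at once if a bystander moved more than 20 mm (distance of any of paper_roll_a, paper_roll_b, card_reader, spray_bottle, spice_jar, tub, ticket from where it was at the start of the episode above 0.02 m).
It also fails if it takes over 72 s, if anything falls off the work surface, if the arm or the gripper's body presses on something with over 40 N, if the wrist force passes 120 N, or if a joint passes its speed limit or range.

## Robot

A 7-joint arm with a two-finger parallel gripper is mounted at the origin on the work surface. World frame = base frame: x ahead of the robot, y to its left, z up, the work surface at z = 0. Lengths are in m, angles in degrees, forces in N, time in s.
With the tool pointing down it reaches from about 0.4 to 0.9 m from the base axis. Payload 5.5 kg.
Tool frame: the origin (TCP) lies on the centre line of the jaws, within the pads' length; the fingertips stand 25 mm ahead of it and the grasp point (between the pads) lies 6 mm ahead of it (robot.finger_overhang is the distance from the TCP to the fingertips, in m); z points along the fingers, y is the direction in which the jaws open and shut (so a half turn about z gives the same grasp; the last joint's range is limited). The gripper opens to 85 mm and grips with 20 to 120 N. Pads are 22 mm wide; open, the fingers measure 114 mm over their backs; the gripper's body (76 mm by 85 mm) begins 54 mm behind the grasp point. The pads swing forward as they close: fully open they stand 13 mm farther back than shut.
Start: joints at [15.08, 28.699, -24.465, 88.831, 12.651, 65.22, -12.049], TCP at [0.65, 0, 0.236] pointing down, gripper open.
Joint ranges: [-164.97, 164.97], [-17.58, 116.51], [-87.97, 89.64], [11.32, 138.91], [-80.73, 260.73], [10.89, 115.49], [-147.41, 147.41]. Speed limits (degrees/s): [147.25, 147.25, 180, 180, 180, 180, 180].

## Interface

Orientations are given as [roll, pitch, yaw] about the fixed x, y, z axes, in that order (R = Rz(yaw) Ry(pitch) Rx(roll)).
In Python, from cell import robot, eyes, job_done gives the robot as it stands.
- The arm moves only by the shell command python3 -m creep 'ROWS' [FORCE]. ROWS is JSON, a list of rows, each a list of 5 numbers: the shift along the world's x, y, z in mm, then the turn about the world's z in rad, then the opening, from 0 (shut) to 1 (fully open). In form: [[dx, dy, dz, roll, jaw], ...]. A call has 1 to 12 rows; each row shifts and turns the pose as measured when the row begins; what a row does not reach is not made up. A row lasts 1/10 s, in which the tool goes at most 50 mm and 8.59 degrees, less where a joint would pass 70% of its speed; a pose out of reach is approached as far as the arm can. A call with a gripper value outside its range is refused whole. The fingers move at their own pace and stop on an object; FORCE is the grip in N (left out, the last holds). Time passes only in rows, so rows that do not move let the fingers close. It gives the time, the measured TCP pose, the force and the opening at its end, in the units of the state.
- robot.state(): the state, without advancing time (a new reading comes with each control period).
- eyes.capture(name): name is "scene" or "side" or "wrist"; returns the picture (400x640x3 uint8, red, green, blue); there is no depth.
- eyes.camera_params(name): a dict with "fx", "fy", "cx", "cy" (pixels), "k1" (the pictures are not rectified: a ray, as slopes to the right and down, at radius r is drawn at 1 + k1 r^2 times it, then the intrinsics apply), "origin" and "rotation" of the camera in the world; the wrist camera has in their place "T_tool_cam" (4x4, takes a point from camera to tool coordinates, whose origin is the TCP and whose axes are the flange's). Camera axes: x right, y down, z forward; pixel columns grow to the right and rows downward; lengths in m; the calibration is good to about 2 mm. A picture is of the moment at which its call begins: read the wrist's pose just before it. camera_params takes no time and is no camera call.
- job_done(): hands the job in, once; it reports no verdict.
The state is a dict: "time_s": time; "joints": joint angles; "qvel": joint speeds; "tau": joint torques, N m; "eef_pos": TCP position; "tcp_rot": TCP orientation; "ft_force": force on the tool from outside, world axes, zero at the start; "moment": the same for the moment, N m; "gripper_width": finger opening in m.
Only numpy, scipy, OpenCV 4.12 (cv2) and the standard library are available. Lean on these libraries where they do the work, as an engineer would, in place of code of your own. Each camera call takes 0.05 s, during which the arm holds its last target. There are 200 camera calls.

## Working session

There is one attempt and no reset: what is moved stays moved. The work goes in short steps, Python scripts to look and compute and a shell command to move; the robot and the scene stay as the last step left them, time stands still between calls to the robot, and variables do not carry over. Pictures are saved under pics/ and viewed, about 8 in all and at most 12, crops included, and the job is handed in when it is done.

```bash
ls; mkdir -p pics; python3 - <<'E'
from cell import robot, eyes
import cv2,numpy as np
s=robot.state();print(s)
for n in("scene","side","wrist"):
    im=eyes.capture(n);cv2.imwrite(f"pics/{n}0.png",im[...,::-1]);p=eyes.camera_params(n);print(n,p)
a=cv2.imread("pics/scene0.png");b=cv2.imread("pics/side0.png")
cv2.imwrite("pics/both0.png",np.hstack([a,b]) if 0 else a)
E
```

```text
pics
{'time_s': 0.0, 'joints': array([ 15.08056678,  28.75446907, -24.45203422,  88.89283654,
        12.65101972,  65.21961422, -12.04875631]), 'qvel': array([ 0.00429586,  0.03404168,  0.03394945, -0.0481806 , -0.08354159,
        0.0295041 ,  0.03338094]), 'tau': array([ 1.57038257e-04, -5.69523740e+01, -5.81651285e+00, -2.80938792e+01,
        1.07328620e-02,  1.20940185e-02,  1.30241034e-05]), 'eef_pos': array([ 6.49301910e-01, -6.19578021e-05,  2.34740182e-01]), 'tcp_rot': array([-1.79886516e+02, -3.15827532e-03,  9.00025333e+01]), 'ft_force': array([ 0.31817179,  0.2045181 , -0.53097239]), 'moment': array([-0.023631  , -0.00353535,  0.01785208]), 'gripper_width': 0.08558067843589581}
scene {'fx': 460.2681044343297, 'fy': 460.2681044343297, 'cx': 318.13219051624907, 'cy': 198.06293374048968, 'k1': -0.11482925969826488, 'origin': array([0.9920508 , 0.52105748, 1.11693144]), 'rotation': array([-143.39085078,    0.26733612,  144.688467  ])}
side {'fx': 410.7724198282064, 'fy': 410.7724198282064, 'cx': 315.41835326752584, 'cy': 199.30302703422808, 'k1': 0.004677025923822279, 'origin': array([ 0.09007487, -0.80530413,  0.96446245]), 'rotation': array([-130.93705061,    1.19869303,  -34.41310606])}
wrist {'fx': 298.0979800859505, 'fy': 298.0979800859505, 'cx': 319.1620473923086, 'cy': 198.59305334500405, 'k1': -0.0011189916457598685, 'T_tool_cam': array([[-1.11772404e-03, -9.49428490e-01, -3.13981357e-01,
         8.06876707e-02],
       [ 9.99998999e-01, -1.33356132e-03,  4.72633765e-04,
        -5.26507079e-04],
       [-8.67445354e-04, -3.13980515e-01,  9.49429031e-01,
        -1.38115464e-01],
       [ 0.00000000e+00,  0.00000000e+00,  0.00000000e+00,
         1.00000000e+00]])}
```

View pics/scene0.png

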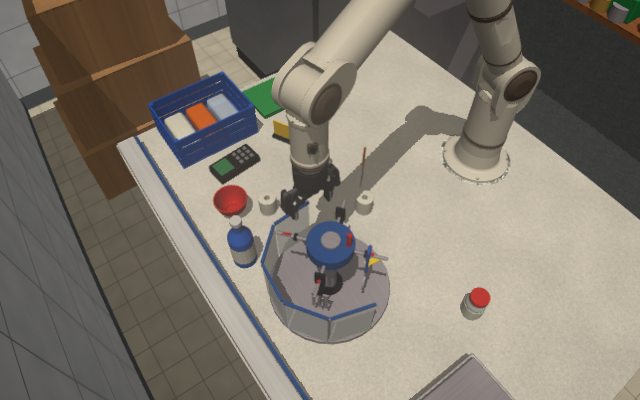

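View pics/side0.png

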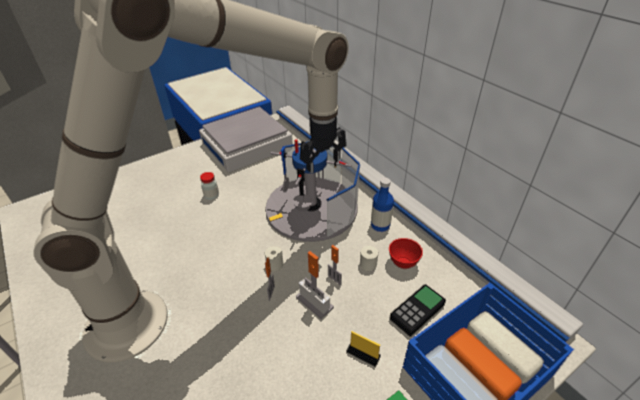

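```bash
python3 - <<'E'
import cv2,numpy as np
a=cv2.imread("pics/scene0.png");b=cv2.imread("pics/side0.png");w=cv2.imread("pics/wrist0.png")
r=lambda i,x0,y0,x1,y1,s:cv2.resize(i[y0:y1,x0:x1],None,fx=s,fy=s,interpolation=cv2.INTER_CUBIC)
A=r(a,255,195,395,345,4)  #560x600
B=r(b,240,230,360,330,3) 
cv2.imwrite("pics/c1.png",r(b,240,225,360,325,5)); 
C=np.zeros((600,800,3),np.uint8);C[:600,:560]=A;C[:200,560:800]=r(b,255,235,350,335,2.0)[:200,:240] if 0 else cv2.resize(b[225:325,240:360],(240,200));C[210:360,560:800]=cv2.resize(w,(240,150))
cv2.imwrite("pics/c0.png",C)
E
```

```text
(no output)
```

View pics/c0.png

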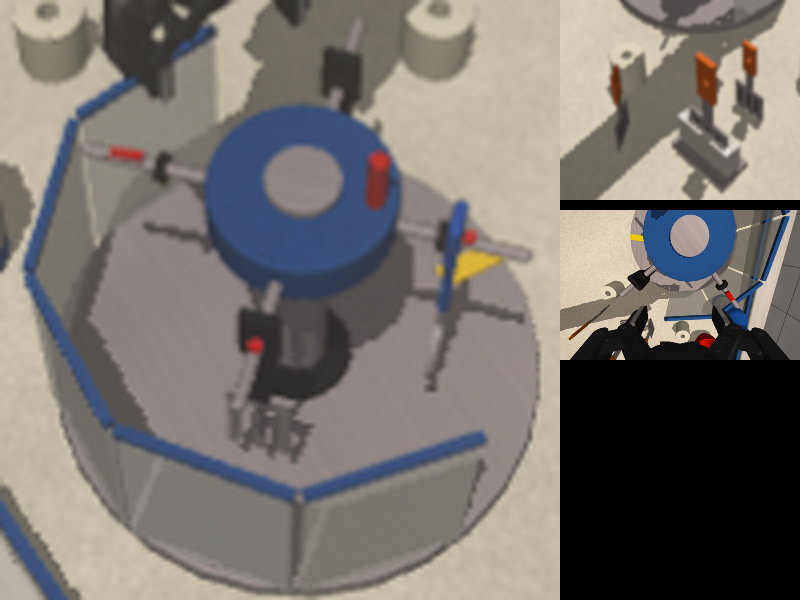

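View pics/c1.png

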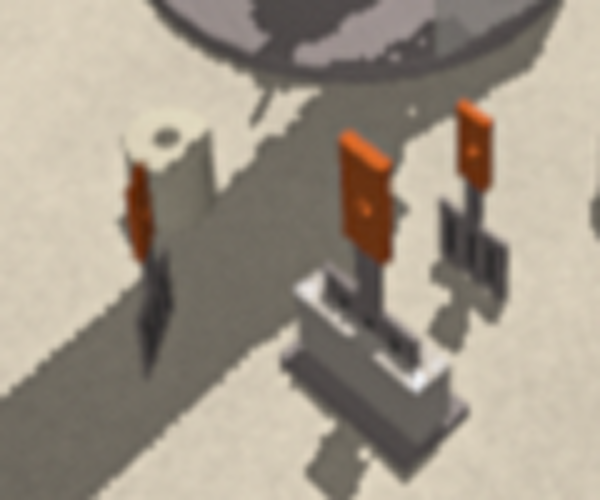

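```bash
cat > h.py <<'E'
from cell import robot, eyes
import cv2,numpy as np
from scipy.spatial.transform import Rotation as Ro
from scipy.optimize import least_squares
def rpy(a): return Ro.from_euler('xyz',a,degrees=True).as_matrix()
def cam(n,st=None):
    p=eyes.camera_params(n)
    if n=="wrist":
        st=st or robot.state();T=np.eye(4);T[:3,:3]=rpy(st['tcp_rot']);T[:3,3]=st['eef_pos'];M=T@p['T_tool_cam']
        return p,M[:3,:3],M[:3,3]
    return p,rpy(p['rotation']),p['origin']
def ray(c,uv):
    p,R,o=c;d=np.array([(uv[0]-p['cx'])/p['fx'],(uv[1]-p['cy'])/p['fy']]);s=d.copy()
    for _ in range(20): s=d/(1+p['k1']*(s@s))
    return o,R@np.array([s[0],s[1],1.])
def onz(c,uv,z):
    o,d=ray(c,uv);return o+d*(z-o[2])/d[2]
def proj(c,P):
    p,R,o=c;q=R.T@(np.array(P)-o);s=q[:2]/q[2];s=s*(1+p['k1']*(s@s));return np.array([p['fx']*s[0]+p['cx'],p['fy']*s[1]+p['cy']])
def tri(obs):
    A=[];b=[]
    for c,uv in obs:
        o,d=ray(c,uv);d=d/np.linalg.norm(d);P=np.eye(3)-np.outer(d,d);A.append(P);b.append(P@o)
    A=np.vstack(A);b=np.hstack(b);x=np.linalg.lstsq(A,b,rcond=None)[0];return x,np.linalg.norm(A@x-b)
def blobs(im,lo,hi,amin=8):
    h=cv2.cvtColor(im,cv2.COLOR_RGB2HSV);m=cv2.inRange(h,np.array(lo),np.array(hi))
    n,l,s,c=cv2.connectedComponentsWithStats(m);return [(tuple(c[i].round(1)),tuple(s[i])) for i in range(1,n) if s[i][4]>=amin],l
def load(f): return cv2.imread(f)[...,::-1].copy()
E
python3 - <<'E'
from h import *
np.set_printoptions(precision=4,suppress=True)
W=cam("wrist");S=cam("scene");D=cam("side")
w,s,d=load("pics/wrist0.png"),load("pics/scene0.png"),load("pics/side0.png")
for n,im in(("w",w),("s",s),("d",d)):
  for col,lo,hi in(("yellow",(22,150,120),(32,255,255)),("red",(0,180,90),(4,255,255)),("orange",(5,180,80),(15,255,255))):
    print(n,col,blobs(im,lo,hi,8)[0])
cv2.imwrite("pics/w1.png",cv2.resize(w[:260,90:],None,fx=1.45,fy=1.45,interpolation=cv2.INTER_CUBIC)[...,::-1])
for nm,c,uv in(("mark s",S,(372.5,261)),("mark d",D,(275,217))): print(nm,onz(c,uv,.022))
print("cap s",onz(S,(330.75,240),.23))
E
```

```text
w yellow [((np.float64(204.4), np.float64(73.5)), (np.int32(187), np.int32(64), np.int32(36), np.int32(20), np.int32(549)))]
w red [((np.float64(453.3), np.float64(229.7)), (np.int32(442), np.int32(216), np.int32(25), np.int32(30), np.int32(306))), ((np.float64(391.0), np.float64(353.4)), (np.int32(371), np.int32(343), np.int32(42), np.int32(26), np.int32(663)))]
w orange [((np.float64(50.6), np.float64(321.2)), (np.int32(22), np.int32(295), np.int32(60), np.int32(52), np.int32(467))), ((np.float64(229.4), np.float64(347.2)), (np.int32(225), np.int32(341), np.int32(10), np.int32(16), np.int32(63))), ((np.float64(139.3), np.float64(394.4)), (np.int32(132), np.int32(387), np.int32(16), np.int32(13), np.int32(130)))]
s yellow [((np.float64(280.9), np.float64(128.1)), (np.int32(273), np.int32(120), np.int32(16), np.int32(18), np.int32(89))), ((np.float64(372.8), np.float64(260.8)), (np.int32(369), np.int32(258), np.int32(10), np.int32(8), np.int32(48)))]
s red [((np.float64(233.1), np.float64(204.5)), (np.int32(227), np.int32(197), np.int32(13), np.int32(15), np.int32(123))), ((np.float6
[... 806 characters left out ...]
0), np.int32(96))), ((np.float64(405.1), np.float64(252.2)), (np.int32(390), np.int32(239), np.int32(32), np.int32(29), np.int32(691)))]
d orange [((np.float64(334.1), np.float64(253.4)), (np.int32(332), np.int32(246), np.int32(6), np.int32(16), np.int32(70))), ((np.float64(312.9), np.float64(264.0)), (np.int32(308), np.int32(252), np.int32(10), np.int32(25), np.int32(180))), ((np.float64(267.5), np.float64(267.0)), (np.int32(266), np.int32(259), np.int32(4), np.int32(17), np.int32(49))), ((np.float64(483.4), np.float64(364.1)), (np.int32(446), np.int32(329), np.int32(75), np.int32(71), np.int32(2311)))]
mark s [0.5289 0.1121 0.022 ]
mark d [0.5272 0.107  0.022 ]
cap s [0.6594 0.0934 0.23  ]
```

View pics/w1.png

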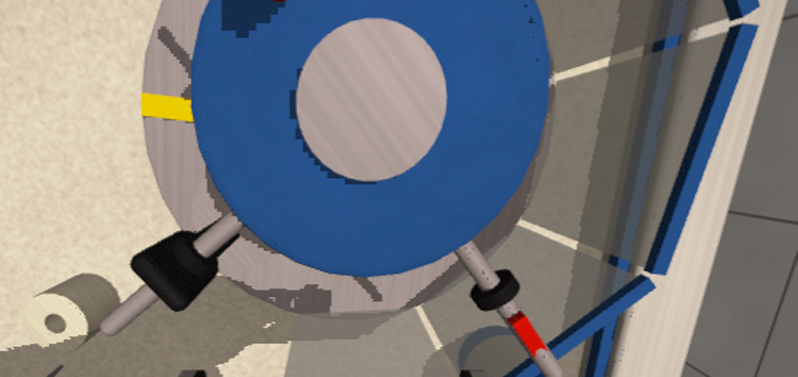

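```bash
python3 - <<'E'
from h import *
np.set_printoptions(precision=4,suppress=True)
W=cam("wrist");S=cam("scene");D=cam("side")
w=load("pics/wrist0.png")
# disc edge in wrist
h=cv2.cvtColor(w,cv2.COLOR_RGB2HSV);m=cv2.inRange(h,np.array((100,120,40)),np.array((125,255,255)))
m[:,440:]=0 if 0 else m[:,440:]
n,l,s,c=cv2.connectedComponentsWithStats(m);i=l[150,345];mm=(l==i).astype(np.uint8)
pts=[]
for u in range(230,470,4):
    v=np.where(mm[:,u])[0]
    if len(v) and v.max()>60: pts.append((u,v.max()))
for v in range(20,150,5):
    us=np.where(mm[v])[0]
    if len(us): pts+= [(us.min(),v),(us.max(),v)]
P=np.array([onz(W,p,.23)[:2] for p in pts])
f=lambda q:np.hypot(*(P-q[:2]).T)-q[2]
r=least_squares(f,[.659,.093,.056],loss='soft_l1',f_scale=.001);print("disc w",r.x,np.abs(f(r.x)).mean())
print("cap w",onz(W,(345.2,68.3),.23))
C=r.x[:2]
tip=onz(W,(469,257),.211)[:2];stop=onz(W,(431,200),.211)[:2]
print("tip",tip,"stop",stop, np.linalg.norm(tip-C),np.linalg.norm(stop-C),"ang",np.degrees(np.arctan2(*(tip-C)[::-1])),np.degrees(np.arctan2(*(stop-C)[::-1])))
pin=onz(S,(349.3,234.9),.275)[:2];print("pin top",pin,np.linalg.norm(pin-C),np.degrees(np.arctan2(*(pin-C)[::-1])))
mk=onz(W,(204.4,73.5),.022)[:2];print("mark w",mk)
for k in [mk,onz(S,(372.8,260.8),.022)[:2],onz(D,(275.7,216.6),.022)[:2]]:print("mark ang",np.degrees(np.arctan2(*(k-C)[::-1])),np.linalg.norm(k-C))
print("slice B",onz(D,(312.9,264),.1625),"A",onz(D,(267.5,267),.15),"C",onz(D,(334.1,253.4),.12))
# stand slot direction: bounding top edge of the white from c1: ends
print([onz(D,(240+x/5,225+y/5),.058) for x,y in((325,272),(430,380))])
print([onz(D,(240+x/5,225+y/5),.2) for x,y in((348,133),(388,165))])
E
```

```text
disc w [0.6602 0.0921 0.0542] 0.0001461831993736172
cap w [0.6606 0.094  0.23  ]
tip [ 0.7407 -0.0107] stop [0.7132 0.0261] 0.1305936454530851 0.08458372596118595 ang -51.93337833350464 -51.24864335080237
pin top [0.6362 0.128 ] 0.04315722892297949 123.82376594707453
mark w [0.5239 0.1083]
mark ang 173.23197398258276 0.1372940914264769
mark ang 171.40341804643634 0.13387249647449043
mark ang 173.31469969950476 0.13103215648080158
slice B [ 0.453  -0.2346  0.1625] A [ 0.3587 -0.1667  0.15  ] C [ 0.5401 -0.207   0.12  ]
[array([ 0.4518, -0.1929,  0.058 ]), array([ 0.458 , -0.2837,  0.058 ])]
[array([ 0.4516, -0.2237,  0.2   ]), array([ 0.456 , -0.2523,  0.2   ])]
```

```bash
python3 -m creep '[[0,0,45,0,0.5],[0,0,45,0,0.5],[-6,30,5,0,0.5],[-6,30,0,0,0.5],[0,0,0,0,0.5],[0,0,0,0,0.5]]' 20; python3 - <<'E'
from h import *
np.set_printoptions(precision=4,suppress=True)
st=robot.state();W=cam("wrist",st);w=eyes.capture("wrist");cv2.imwrite("pics/w2.png",w[...,::-1])
print(st['eef_pos'],st['tcp_rot'],st['ft_force'],st['gripper_width'])
for col,lo,hi in(("yellow",(22,150,120),(32,255,255)),("red",(0,180,60),(4,255,255))):print(col,blobs(w,lo,hi,15)[0])
h=cv2.cvtColor(w,cv2.COLOR_RGB2HSV);m=cv2.inRange(h,np.array((100,120,40)),np.array((125,255,255)))
cs=max(cv2.findContours(m,cv2.RETR_EXTERNAL,cv2.CHAIN_APPROX_NONE)[0],key=cv2.contourArea)[:,0]
hl=cv2.convexHull(cs)[:,0];P=np.array([onz(W,p,.23)[:2] for p in hl])
f=lambda q:np.hypot(*(P-q[:2]).T)-q[2]
r=least_squares(f,[.66,.093,.056],loss='soft_l1',f_scale=.0005);print("disc",r.x,np.abs(f(r.x)).mean())
E
```

```text
time_s: 0.75
eef_pos: [0.6349, 0.0596, 0.3303]
tcp_rot: [-179.6, 0.0, 89.8]
ft_force: [-0.9, -0.3, 0.6]
gripper_width: 0.0429
[0.6349 0.0596 0.3303] [-179.5566    0.0016   89.8355] [-0.887  -0.3442  0.6454] 0.0428838315791342
yellow [((np.float64(246.9), np.float64(123.7)), (np.int32(232), np.int32(117), np.int32(32), np.int32(15), np.int32(354)))]
red [((np.float64(273.6), np.float64(60.8)), (np.int32(270), np.int32(57), np.int32(9), np.int32(10), np.int32(59))), ((np.float64(452.0), np.float64(80.8)), (np.int32(449), np.int32(78), np.int32(6), np.int32(8), np.int32(28))), ((np.float64(318.9), np.float64(124.2)), (np.int32(311), np.int32(114), np.int32(17), np.int32(20), np.int32(260))), ((np.float64(417.3), np.float64(245.9)), (np.int32(410), np.int32(238), np.int32(16), np.int32(18), np.int32(112))), ((np.float64(365.7), np.float64(339.1)), (np.int32(359), np.int32(324), np.int32(14), np.int32(27), np.int32(257)))]
disc [0.66   0.0927 0.0546] 0.00012941200752852777
```

View pics/w2.png

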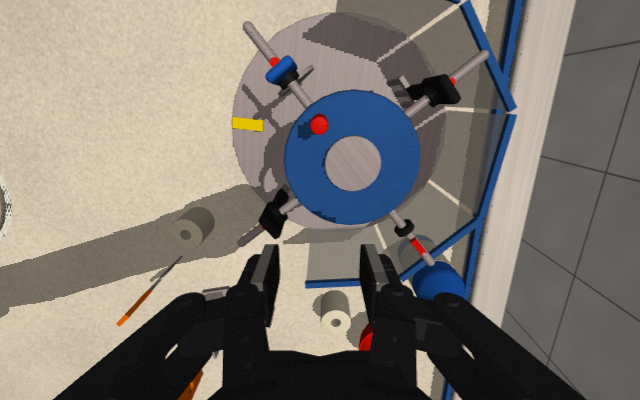

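```bash
python3 - <<'E'
from h import *
np.set_printoptions(precision=4,suppress=True)
st=robot.state();W=cam("wrist",st);w=load("pics/w2.png");C=np.array([.66,.0927])
pr=lambda n,q:print(n,q,np.linalg.norm(q-C),np.degrees(np.arctan2(*(q-C)[::-1])))
pr("pin",onz(W,(319,124.5),.273)[:2]);pr("mark",onz(W,(246.9,123.7),.022)[:2]);pr("mark-s",onz(cam("scene"),(372.8,260.8),.022)[:2])
pr("tip",onz(W,(432,264),.211)[:2]);pr("keeper",onz(W,(417.3,245.9),.216)[:2]);pr("stop",onz(W,(403,228.5),.211)[:2])
cv2.imwrite("pics/w2c.png",cv2.resize(w[215:275,385:445],(600,600),interpolation=cv2.INTER_CUBIC)[...,::-1])
E
```

```text
pin [0.6339 0.1262] 0.042415757958775356 127.90528513960452
mark [0.5268 0.1088] 0.13418140379034202 173.10697181186026
mark-s [0.5278 0.1121] 0.13356962157309146 171.64151427992317
tip [ 0.7434 -0.0115] 0.13347494618962055 -51.31447234123407
keeper [0.7254 0.0107] 0.10482383533899245 -51.429268233001736
stop [0.7119 0.0263] 0.08429459474129987 -51.96074470807739
```

```bash
python3 -m creep '[[0,33,0,0,0.5],[-1,33,0,0,0.5],[0,0,0,0,0.5],[0,0,-30,0,0.5],[0,0,-30,0,0.5],[0,0,0,0,0.5]]' 20; python3 -m creep '[[0,0,0,0,0.3],[0,0,0,0,0],[0,0,0,0,0],[0,0,0,0,0]]' 20
```

```text
time_s: 1.4
eef_pos: [0.6351, 0.1184, 0.2659]
tcp_rot: [-179.4, 0.2, 89.3]
ft_force: [-0.3, 0.2, 0.1]
gripper_width: 0.0427
time_s: 1.8
eef_pos: [0.6346, 0.1162, 0.2667]
tcp_rot: [-179.2, 0.2, 89.1]
ft_force: [0.5, 1.3, -7.2]
gripper_width: 0.0106
```

```bash
python3 -m creep '[[0,0,0,0,0.5],[0,0,0,0,0.5],[0,10,0,0,0.5],[0,0,0,0,0.5]]' 20; python3 -m creep '[[0,0,0,0,0.5]]'
```

```text
time_s: 2.2
eef_pos: [0.6379, 0.1264, 0.2708]
tcp_rot: [-179.7, 0.2, 89.0]
ft_force: [-0.4, 0.2, 0.5]
gripper_width: 0.0425
time_s: 2.3
eef_pos: [0.6383, 0.1265, 0.2713]
tcp_rot: [-179.8, 0.2, 89.0]
ft_force: [-0.1, -0.2, -0.2]
gripper_width: 0.0426
```

```bash
python3 -m creep '[[-4,0,-4,0,0.4],[0,0,0,0,0.4]]' 20; python3 -m creep '[[0,0,0,0,0.1],[0,0,0,0,0],[0,0,0,0,0]]' 20; python3 -m creep '[[0,0,0,0,0]]' 20
```

```text
time_s: 2.5
eef_pos: [0.6342, 0.127, 0.2674]
tcp_rot: [-179.8, 0.2, 89.0]
ft_force: [-0.4, -0.3, -0.6]
gripper_width: 0.0343
time_s: 2.8
eef_pos: [0.6346, 0.1266, 0.2673]
tcp_rot: [-179.9, 0.2, 89.0]
ft_force: [-1.0, 0.5, -0.1]
gripper_width: 0.0109
time_s: 2.9
eef_pos: [0.6346, 0.1266, 0.2673]
tcp_rot: [-179.9, 0.2, 89.0]
ft_force: [0.3, -0.3, 0.6]
gripper_width: 0.0106
```

```bash
python3 -m creep '[[2.4,1.7,0,-0.035,0],[2.5,1.5,0,-0.035,0],[2.6,1.3,0,-0.035,0],[2.7,1.1,0,-0.035,0],[2.8,1,0,-0.035,0],[2.8,0.8,0,-0.035,0]]' 20
```

```text
time_s: 3.5
eef_pos: [0.6414, 0.1308, 0.2672]
tcp_rot: [-178.8, 0.8, 76.5]
ft_force: [-5.7, -0.3, 2.6]
gripper_width: 0.0106
```

```bash
python3 -m creep '[[4.5,2,0,-0.03,0],[4.6,1.8,0,-0.03,0],[4.7,1.5,0,-0.03,0],[4.8,1.2,0,-0.03,0],[4.9,0.8,0,-0.03,0],[5,0.5,0,-0.03,0],[5,0.1,0,-0.03,0],[5,-0.3,0,-0.03,0]]' 20
```

```text
time_s: 4.3
eef_pos: [0.6587, 0.1359, 0.2669]
tcp_rot: [-176.4, 2.6, 62.4]
ft_force: [-8.5, 0.0, 4.1]
gripper_width: 0.011
```

```bash
python3 -m creep '[[0,0,0,0,0],[0,0,0,0,0]]' 20;python3 -m creep '[[0,0,0,0,0.3],[0,0,0,0,0.3],[0,0,0,0,0.3]]' 20
```

```text
time_s: 4.5
eef_pos: [0.6588, 0.1359, 0.267]
tcp_rot: [-176.4, 2.6, 62.4]
ft_force: [0.3, 0.1, -0.4]
gripper_width: 0.0105
time_s: 4.8
eef_pos: [0.6588, 0.1357, 0.2667]
tcp_rot: [-176.4, 2.6, 62.4]
ft_force: [0.4, -0.1, -0.4]
gripper_width: 0.0259
```

```bash
python3 -m creep '[[0,0,0,0,0],[0,0,0,0,0],[0,3,0,0,0],[0,4,0,0,0],[0,4,0,0,0],[0,4,0,0,0],[0,4,0,0,0],[0,4,0,0,0]]' 50
```

```text
time_s: 5.6
eef_pos: [0.6587, 0.1357, 0.2668]
tcp_rot: [-177.0, 4.3, 61.5]
ft_force: [-1.9, -7.2, 1.9]
gripper_width: 0.0095
```

```bash
python3 -m creep '[[0,5,0,0,0],[0,5,0,0,0],[0,5,0,0,0],[0,5,0,0,0],[0,5,0,0,0],[0,5,0,0,0],[0,5,0,0,0],[0,0,0,0,0]]' 50
python3 -m creep '[[7,0,0,0,0],[8,-0.5,0,0,0],[8,-1,0,0,0],[8,-2,0,0,0],[8,-2.5,0,0,0]]' 50
```

```text
time_s: 6.4
eef_pos: [0.6594, 0.1355, 0.2668]
tcp_rot: [-177.9, 6.9, 59.9]
ft_force: [-0.8, 4.6, -1.2]
gripper_width: 0.0091
time_s: 6.9
eef_pos: [0.6799, 0.134, 0.2666]
tcp_rot: [-175.8, 8.2, 60.4]
ft_force: [-14.1, -0.4, 6.6]
gripper_width: 0.0089
```

```bash
python3 -m creep '[[7,-4,0,0,0],[6.5,-4.6,0,0,0],[6,-5.2,0,0,0],[5.5,-6,0,0,0],[4.8,-6.5,0,0,0]]' 50; python3 - <<'E'
from h import *
s=robot.state();z=rpy(s['tcp_rot'])[:,2];g=s['eef_pos']+.006*z;print(z,g,np.degrees(np.arctan2(g[1]-.0927,g[0]-.66)),np.hypot(g[1]-.0927,g[0]-.66),s['joints'])
E
```

```text
time_s: 7.4
eef_pos: [0.6926, 0.126, 0.2667]
tcp_rot: [-173.3, 8.4, 61.7]
ft_force: [-8.9, 8.2, 2.3]
gripper_width: 0.0093
[-0.17089429 -0.07200876 -0.98265451] [0.69158083 0.12561276 0.26078906] 46.18311430789947 0.04561357569544124 [ -2.95850065  39.69276394 -18.71948075  66.67379288  12.62672267
  86.15738359 -49.52132545]
```

```bash
python3 -m creep '[[5.2,-6,0,0,0],[4.6,-6.5,0,0,0],[4,-7,0,0,0],[3.2,-7.3,0,0,0],[2.4,-7.6,0,0,0],[1.6,-7.8,0,0,0]]' 50; python3 - <<'E'
from h import *
s=robot.state();z=rpy(s['tcp_rot'])[:,2];g=s['eef_pos']+.006*z;print(z,g,np.degrees(np.arctan2(g[1]-.0927,g[0]-.66)),np.hypot(g[1]-.0927,g[0]-.66),s['joints'])
E
```

```text
time_s: 8.0
eef_pos: [0.6965, 0.1208, 0.2672]
tcp_rot: [-170.4, 7.0, 63.8]
ft_force: [-1.7, 3.0, 3.5]
gripper_width: 0.0094
[-0.20257182 -0.03394808 -0.9786788 ] [0.69528307 0.12064539 0.26132623] 38.380424582430614 0.045009331174588586 [ -1.22526298  41.19339689 -19.62975137  64.38080886  11.1362081
  88.15235783 -45.91224019]
```

```bash
python3 - <<'E'
from h import *
a=eyes.capture("scene");b=eyes.capture("side");r=lambda i,x0,y0,x1,y1,s:cv2.resize(i[y0:y1,x0:x1],None,fx=s,fy=s,interpolation=cv2.INTER_CUBIC)
A=r(a,245,130,405,310,2.8);B=r(b,250,60,380,240,2.8);H=min(len(A),len(B))
cv2.imwrite("pics/v1.png",np.hstack([A[:H],B[:H]])[:600,:800,::-1]);s=robot.state();print(s['time_s'],s['ft_force'],s['moment'],s['eef_pos'])
E
```

```text
8.1 [-0.73994684  4.01041218  2.25420005] [ 0.8124248  -0.0684467   0.04137865] [0.69813334 0.11752109 0.26739463]
```

View pics/v1.png

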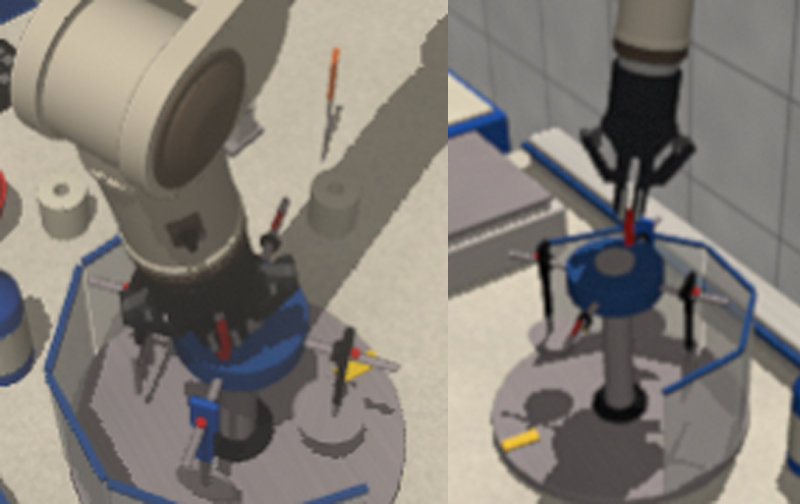

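```bash
for i in 1; do python3 -m creep '[[4.5,-7,0,0,0],[4,-7.3,0,0,0],[3.5,-7.5,0,0,0]]' 50; done
```

```text
time_s: 8.4
eef_pos: [0.7015, 0.1108, 0.2674]
tcp_rot: [-169.3, 6.6, 64.5]
ft_force: [-8.6, 12.4, 3.1]
gripper_width: 0.009
```

```bash
python3 -m creep '[[2,-7.5,0,0,0],[1.3,-7.8,0,0,0],[0.5,-7.9,0,0,0]]' 50; python3 -m creep '[[-0.3,-8,0,0,0],[-0.8,-8,0,0,0]]' 50
```

```text
time_s: 8.7
eef_pos: [0.7016, 0.1102, 0.2676]
tcp_rot: [-168.3, 5.2, 65.4]
ft_force: [0.8, 13.4, 0.1]
gripper_width: 0.0092
time_s: 8.9
eef_pos: [0.7015, 0.1097, 0.2675]
tcp_rot: [-168.0, 3.9, 65.9]
ft_force: [3.8, 14.5, -4.6]
gripper_width: 0.0089
```

```bash
python3 - <<'E'
from h import *
a=eyes.capture("scene");b=eyes.capture("wrist");d=eyes.capture("side");r=lambda i,x0,y0,x1,y1,w,h:cv2.resize(i[y0:y1,x0:x1],(w,h),interpolation=cv2.INTER_CUBIC)
C=np.zeros((600,800,3),np.uint8);C[:340,:544]=r(b,0,0,640,400,544,340);C[340:600,:400]=r(a,265,205,365,270,400,260);C[340:600,400:800]=r(d,270,100,370,165,400,260)
C[:340,544:800]=r(a,245,150,405,345,256,340)
cv2.imwrite("pics/v2.png",C[...,::-1]);s=robot.state();print(s['time_s'],s['ft_force'],s['moment'],s['eef_pos'],s['joints'],s['tau'])
E
```

```text
9.05 [ 3.81100891 14.26193053 -2.89617402] [ 2.60750193 -1.33496013 -1.07595183] [0.70155706 0.10961733 0.26739365] [  1.66109307  42.00802755 -20.88305521  63.31495622   9.1716201
  88.566085   -41.2991901 ] [  9.17145252 -73.02484274   0.8129219  -28.00364256   3.52096215
   3.92790109   0.45411534]
```

View pics/v2.png

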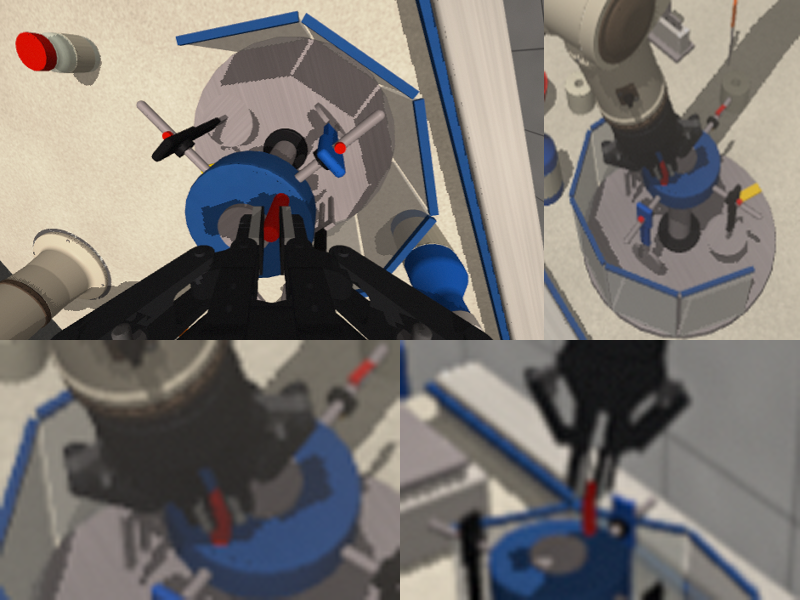

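```bash
python3 -m creep '[[0,0,0,0,0.25],[0,0,0,0,0.3],[0,0,15,0,0.3],[0,0,20,0,0.3],[0,0,20,0,0.3],[0,0,0,0,0.3]]' 30;  python3 -m creep '[[0,0,0,0.14,0.4],[0,0,0,0.14,0.4],[0,0,0,0.14,0.4],[0,0,0,0.14,0.4],[0,0,0,0.14,0.4],[0,0,0,0.14,0.4],[0,0,0,0.14,0.4],[0,0,0,0.14,0.4],[0,0,0,0.14,0.4],[0,0,0,0.14,0.4],[0,0,0,0.14,0.4],[0,0,0,0.05,0.4]]' ; python3 - <<'E'
from h import *
s=robot.state();z=rpy(s['tcp_rot'])[:,2];print(z,s['joints'],s['ft_force'])
W=cam("wrist",s);w=eyes.capture("wrist");cv2.imwrite("pics/w3.png",w[...,::-1])
print(blobs(w,(0,180,60),(4,255,255),15)[0])
a=eyes.capture("scene");cv2.imwrite("pics/s3.png",a[...,::-1]);print(blobs(a,(0,150,60),(5,255,255),6)[0])
E
```

```text
time_s: 9.65
eef_pos: [0.7026, 0.1056, 0.325]
tcp_rot: [-168.2, 4.2, 65.7]
ft_force: [-0.3, 0.4, 0.9]
gripper_width: 0.0256
time_s: 10.85
eef_pos: [0.7047, 0.0928, 0.3224]
tcp_rot: [-167.9, 4.7, 159.8]
ft_force: [0.5, -0.4, 0.2]
gripper_width: 0.034
[ 0.00238014 -0.22381724 -0.97462822] [  5.23621138  35.87487679 -35.8783381   70.61687593  31.82080821
  85.99170048  38.91195849] [ 0.50300294 -0.35454047  0.24608719]
[((np.float64(236.7), np.float64(30.0)), (np.int32(226), np.int32(15), np.int32(23), np.int32(29), np.int32(211))), ((np.float64(435.8), np.float64(50.7)), (np.int32(430), np.int32(45), np.int32(12), np.int32(13), np.int32(111))), ((np.float64(353.8), np.float64(199.5)), (np.int32(343), np.int32(182), np.int32(21), np.int32(36), np.int32(504))), ((np.float64(173.1), np.float64(232.2)), (np.int32(145), np.int32(208), np.int32(56), np.int32(52), np.int32(2256)))]
[((np.float64(231.0), np.float64(198.6)), (np.int32(214), np.int32(185), np.int32(33), np.int32(28), np.int32(656))), ((np.float64(319.5), np.float64(249.8)), (np.int32(318), np.int32(245), np.int32(4), np.int32(11), np.int32(40))), ((np.float64(366.1), np.float64(264.9)), (np.int32(365), np.int32(264), np.int32(3), np.int32(3), np.int32(8))), ((np.float64(305.0), np.float64(275.5)), (np.int32(304), np.int32(275), np.int32(3), np.int32(2), np.int32(6))), ((np.float64(479.7), np.float64(297.1)), (np.int32(471), np.int32(288), np.int32(19), np.int32(20), np.int32(299)))]
```

```bash
python3 - <<'E'
from h import *
np.set_printoptions(precision=4,suppress=True)
s=robot.state();W=cam("wrist",s);S=cam("scene")
x,e=tri([(W,(353.8,199.5)),(S,(319.5,249.8))]);print(x,e)
for q in(onz(W,(353.8,199.5),.2525),onz(S,(319.5,250.3),.2525),x):print(q,np.degrees(np.arctan2(q[1]-.0927,q[0]-.66)),np.hypot(q[1]-.0927,q[0]-.66))
E
```

```text
[0.7017 0.1063 0.2494] 0.003182699552313035
[0.7015 0.1048 0.2525] 16.2838331666349 0.04325738379262889
[0.703  0.1111 0.2525] 23.19712341769999 0.04678381572654078
[0.7017 0.1063 0.2494] 18.05674951171255 0.04385449204835345
```

View pics/w3.png

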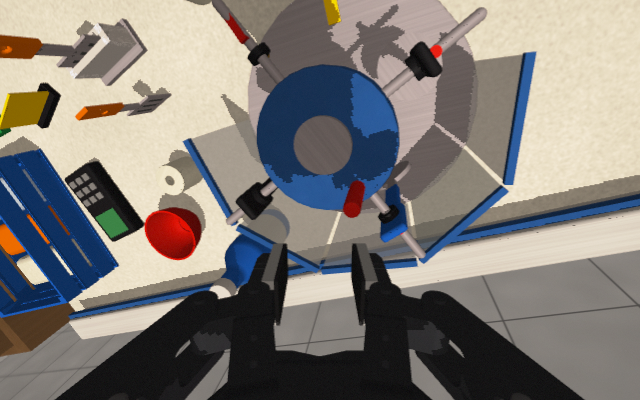

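```bash
python3 - <<'E'
from h import *
np.set_printoptions(precision=4,suppress=True)
s=robot.state();W=cam("wrist",s)
f=lambda n,p,z:(lambda q:print(n,q,np.degrees(np.arctan2(q[1]-.0927,q[0]-.66)),np.hypot(q[1]-.0927,q[0]-.66)))(onz(W,p,z))
f("cap",(322.5,144),.231);f("stop",(258,53),.211);f("keeper",(236.7,30),.216);f("mark",(331,10),.022);f("pinbase",(356,187),.232);f("pintop",(351.5,210),.275)
E
```

```text
cap [0.6596 0.0919 0.231 ] -117.24262565488009 0.0009524839504389482
stop [0.5802 0.0641 0.211 ] -160.3012990836548 0.08477537723246277
keeper [0.561  0.0572 0.216 ] -160.28060677084264 0.10514189585496153
mark [0.5351 0.1067 0.022 ] 173.6244519283553 0.1256814161348487
pinbase [0.6995 0.1051 0.232 ] 17.377000036792353 0.041428908605191266
pintop [0.6998 0.1063 0.275 ] 18.862060776512983 0.042083780346344045
```

```bash
python3 -m creep '[[-2,7,0,0,0.4],[-2,6,0,0,0.4],[0,1,0,0,0.4],[0,0,-20,0,0.4],[0,0,-20,0,0.4],[0,0,-6,0,0.4],[0,0,0,0,0.4]]' 30
```

```text
time_s: 11.65
eef_pos: [0.7012, 0.1081, 0.2755]
tcp_rot: [-168.0, 4.8, 159.1]
ft_force: [-0.7, -0.2, 0.9]
gripper_width: 0.0344
```

```bash
python3 -m creep '[[0,-2,-5,0,0.35],[0,-4,0,0,0.35],[0,-4,0,0,0.35],[0,-5,0,0,0.35],[0,-6,0,0,0.35],[0,-6,0,0,0.35]]' 30; python3 -m creep '[[0,-6,0,0,0.35],[0,-6,0,0,0.35],[0,-6,0,0,0.35]]' 30
```

```text
time_s: 12.25
eef_pos: [0.7033, 0.0919, 0.272]
tcp_rot: [-169.1, 4.8, 159.5]
ft_force: [5.2, 8.4, -5.0]
gripper_width: 0.0299
time_s: 12.55
eef_pos: [0.7049, 0.0868, 0.2717]
tcp_rot: [-170.4, 4.8, 160.1]
ft_force: [3.2, 7.7, -5.1]
gripper_width: 0.0299
```

```bash
python3 -m creep '[[-1,-6,0,0,0.35],[-1,-6,0,0,0.35],[-1,-5,0,0,0.35]]' 30; cat > hk.py <<'E'
from h import *
s=robot.state();W=cam("wrist",s);w=eyes.capture("wrist");cv2.imwrite("pics/hk.png",w[...,::-1]);print(s['eef_pos'],s['ft_force'],rpy(s['tcp_rot'])[:,2])
for c,t in blobs(w,(0,170,60),(4,255,255),15)[0]:
    for z in(.216,.2525):
        q=onz(W,c,z);print(c,t[4],z,q.round(4),np.degrees(np.arctan2(q[1]-.0927,q[0]-.66)).round(1),np.hypot(q[1]-.0927,q[0]-.66).round(4))
E
python3 hk.py
```

```text
time_s: 12.85
eef_pos: [0.7058, 0.0818, 0.2714]
tcp_rot: [-171.7, 5.0, 160.6]
ft_force: [5.6, 6.4, -6.4]
gripper_width: 0.0297
[0.70581367 0.08176707 0.27142572] [ 5.56884667  6.3992085  -6.38420146] [ 0.03346231 -0.16401708 -0.98588979]
(np.float64(491.8), np.float64(92.7)) 75 0.216 [0.6596 0.1919 0.216 ] 90.3 0.0992
(np.float64(491.8), np.float64(92.7)) 75 0.2525 [0.6527 0.1799 0.2525] 94.8 0.0875
(np.float64(339.0), np.float64(238.4)) 1017 0.216 [0.7246 0.0814 0.216 ] -9.9 0.0656
(np.float64(339.0), np.float64(238.4)) 1017 0.2525 [0.7049 0.0912 0.2525] -1.9 0.0449
(np.float64(137.3), np.float64(246.8)) 3112 0.216 [ 0.6885 -0.0807  0.216 ] -80.7 0.1757
(np.float64(137.3), np.float64(246.8)) 3112 0.2525 [ 0.6759 -0.0388  0.2525] -83.1 0.1325
```

```bash
python3 -m creep '[[-1.5,-6,0,0,0.35],[-1.5,-6,0,0,0.35],[0,0,0,0,0.35],[0,5,0,0,0.35],[0,4,0,0,0.35],[0,0,0,0,0.35]]' 30;  python3 hk.py
```

```text
time_s: 13.5
eef_pos: [0.7063, 0.0858, 0.2733]
tcp_rot: [-172.7, 5.3, 160.8]
ft_force: [0.3, -0.5, 0.7]
gripper_width: 0.0297
[0.70632335 0.08575264 0.27331107] [ 0.25845332 -0.50979097  0.67017733] [ 0.04500742 -0.15083137 -0.98753442]
(np.float64(483.2), np.float64(114.7)) 66 0.216 [0.6712 0.1913 0.216 ] 83.5 0.0993
(np.float64(483.2), np.float64(114.7)) 66 0.2525 [0.6619 0.1799 0.2525] 88.8 0.0872
(np.float64(323.7), np.float64(238.8)) 994 0.216 [0.7242 0.0748 0.216 ] -15.6 0.0667
(np.float64(323.7), np.float64(238.8)) 994 0.2525 [0.7046 0.0862 0.2525] -8.3 0.045
(np.float64(130.9), np.float64(246.1)) 3163 0.216 [ 0.6882 -0.0808  0.216 ] -80.8 0.1758
(np.float64(130.9), np.float64(246.1)) 3163 0.2525 [ 0.6756 -0.0389  0.2525] -83.2 0.1325
```

```bash
python3 -m creep '[[0,0,20,0,0.4],[0,0,20,-0.1,0.4],[0,0,5,-0.145,0.4],[0,0,0,-0.145,0.4],[0,0,0,-0.145,0.4],[0,0,0,-0.145,0.4],[0,0,0,-0.145,0.4],[0,0,0,-0.145,0.4],[0,0,0,-0.145,0.4],[0,0,0,-0.145,0.4],[0,0,0,-0.145,0.4],[0,0,0,-0.145,0.4]]' 30; python3 -m creep '[[0,0,0,-0.145,0.4],[0,0,0,-0.145,0.4],[0,0,0,0,0.4]]' 30;  python3 hk.py
```

```text
time_s: 14.75
eef_pos: [0.7055, 0.0825, 0.3215]
tcp_rot: [-172.5, 5.6, 69.0]
ft_force: [0.2, -0.8, 0.1]
gripper_width: 0.0341
time_s: 15.05
eef_pos: [0.7058, 0.0804, 0.3214]
tcp_rot: [-172.6, 5.7, 51.6]
ft_force: [0.1, 0.5, 0.2]
gripper_width: 0.0343
[0.70578664 0.08039766 0.32139647] [0.086115   0.47788867 0.20568372] [-0.16238977  0.00316497 -0.98672162]
(np.float64(42.3), np.float64(115.6)) 1247 0.216 [0.5406 0.2852 0.216 ] 121.8 0.2266
(np.float64(42.3), np.float64(115.6)) 1247 0.2525 [0.5776 0.263  0.2525] 115.8 0.1892
(np.float64(216.7), np.float64(109.1)) 76 0.216 [0.6705 0.1896 0.216 ] 83.8 0.0975
(np.float64(216.7), np.float64(109.1)) 76 0.2525 [0.6872 0.1823 0.2525] 73.1 0.0936
(np.float64(385.7), np.float64(150.0)) 86 0.216 [0.7568 0.082  0.216 ] -6.3 0.0974
(np.float64(385.7), np.float64(150.0)) 86 0.2525 [0.7601 0.0915 0.2525] -0.7 0.1001
(np.float64(320.5), np.float64(203.4)) 504 0.216 [0.6859 0.0764 0.216 ] -32.2 0.0306
(np.float64(320.5), np.float64(203.4)) 504 0.2525 [0.7002 0.0868 0.2525] -8.4 0.0406
(np.float64(203.9), np.float64(252.4)) 86 0.216 [0.5563 0.1034 0.216 ] 174.1 0.1042
(np.float64(203.9), np.float64(252.4)) 86 0.2525 [0.5909 0.1095 0.2525] 166.3 0.0711
(np.float64(502.5), np.float64(300.2)) 3107 0.216 [ 0.7615 -0.0999  0.216 ] -62.2 0.2177
(np.float64(502.5), np.float64(300.2)) 3107 0.2525 [ 0.764  -0.062   0.2525] -56.1 0.1864
```

```bash
python3 -m creep '[[-2,3,0,0,0.4],[-2,3,0,0,0.4],[0,0,-20,0,0.4],[0,0,-20,0,0.4],[0,0,-12,0,0.4],[0,0,0,0,0.4],[0,0,0,0,0],[0,0,0,0,0],[0,0,0,0,0]]' 50; python3 -m creep '[[-3,0,0,0,0],[-5,0,0,0,0],[-5,0,0,0,0],[-5,0,0,0,0],[-5,0,0,0,0],[-5,0,0,0,0],[-5,0,0,0,0],[-5,0,0,0,0]]' 50
```

```text
time_s: 16.0
eef_pos: [0.7036, 0.0894, 0.2699]
tcp_rot: [-172.9, 5.4, 52.8]
ft_force: [-5.0, 2.5, -3.9]
gripper_width: 0.0087
time_s: 16.8
eef_pos: [0.7032, 0.0895, 0.2701]
tcp_rot: [-176.6, 1.8, 52.2]
ft_force: [17.9, 0.7, -12.2]
gripper_width: 0.009
```

```bash
python3 -m creep '[[-5,0,0,0,0],[-5,0,0,0,0],[-5,-1,0,0,0],[-5,-1,0,0,0],[-5,-1,0,0,0],[-3,-1,0,0,0],[0,0,0,0,0]]' 50; python3 -m creep '[[0,0,0,0,0.4],[0,0,0,0,0.4],[0,0,20,0,0.4],[0,0,20,0,0.4],[0,0,10,0,0.4],[0,0,0,0,0.4]]' 30;  python3 hk.py
```

```text
time_s: 17.5
eef_pos: [0.7033, 0.0888, 0.2706]
tcp_rot: [-179.1, -1.1, 52.0]
ft_force: [-2.5, -0.9, -2.1]
gripper_width: 0.0087
time_s: 18.1
eef_pos: [0.7023, 0.0899, 0.3261]
tcp_rot: [-179.1, -1.2, 52.1]
ft_force: [-0.0, -0.3, 0.3]
gripper_width: 0.0347
[0.70227423 0.08989633 0.32609234] [-0.03286062 -0.33818465  0.25878315] [-1.32619370e-04  2.61131733e-02 -9.99658984e-01]
(np.float64(14.9), np.float64(142.3)) 1126 0.216 [0.5286 0.2877 0.216 ] 124.0 0.2351
(np.float64(14.9), np.float64(142.3)) 1126 0.2525 [0.5612 0.2676 0.2525] 119.5 0.2009
(np.float64(217.2), np.float64(130.6)) 73 0.216 [0.6706 0.1893 0.216 ] 83.7 0.0972
(np.float64(217.2), np.float64(130.6)) 73 0.2525 [0.6824 0.1836 0.2525] 76.2 0.0936
(np.float64(378.8), np.float64(169.2)) 69 0.216 [0.7571 0.0814 0.216 ] -6.7 0.0978
(np.float64(378.8), np.float64(169.2)) 69 0.2525 [0.7563 0.0914 0.2525] -0.8 0.0963
(np.float64(322.5), np.float64(218.2)) 411 0.216 [0.6921 0.0754 0.216 ] -28.3 0.0364
(np.float64(322.5), np.float64(218.2)) 411 0.2525 [0.7007 0.0863 0.2525] -8.9 0.0412
(np.float64(192.5), np.float64(277.3)) 111 0.216 [0.5559 0.1038 0.216 ] 173.9 0.1047
(np.float64(192.5), np.float64(277.3)) 111 0.2525 [0.5844 0.1106 0.2525] 166.7 0.0776
(np.float64(487.8), np.float64(310.2)) 1405 0.216 [ 0.7615 -0.0998  0.216 ] -62.2 0.2176
(np.float64(487.8), np.float64(310.2)) 1405 0.2525 [ 0.76   -0.0633  0.2525] -57.3 0.1853
```

```bash
python3 -m creep '[[-10,-15,12,-0.09,0.6],[-20,-32,10,-0.09,0.6],[-22,-35,0,-0.09,0.6],[-22,-35,0,-0.09,0.6],[-22,-35,0,-0.09,0.6],[-22,-35,0,-0.09,0.6],[-22,-35,0,-0.09,0.6],[-22,-35,0,-0.09,0.6],[-22,-35,0,-0.09,0.6],[-15,-22,0,-0.09,0.6],[0,0,0,0,0.6],[0,0,0,0,0.6]]' 60; python3 - <<'E'
from h import *
s=robot.state();W=cam("wrist",s);w=eyes.capture("wrist");cv2.imwrite("pics/w4.png",w[...,::-1]);print(s['eef_pos'],s['tcp_rot'],s['ft_force'],s['joints'])
print(blobs(w,(5,180,60),(15,255,255),30)[0])
np.save("w4.npy",np.r_[s['eef_pos'],s['tcp_rot']])
E
```

```text
time_s: 19.35
eef_pos: [0.4852, -0.2315, 0.3358]
tcp_rot: [-178.5, -0.6, -1.6]
ft_force: [0.4, 0.6, -0.1]
gripper_width: 0.0512
[ 0.48520134 -0.23146496  0.33583804] [-178.50369867   -0.55733591   -1.55803853] [ 0.43113569  0.58061028 -0.08760189] [ 26.79841878  10.63767936  -3.5862562   98.35337031  -0.98816448
  71.06789766 -67.95640026]
[((np.float64(617.8), np.float64(22.5)), (np.int32(593), np.int32(0), np.int32(47), np.int32(45), np.int32(1905))), ((np.float64(299.6), np.float64(125.7)), (np.int32(289), np.int32(120), np.int32(22), np.int32(12), np.int32(149))), ((np.float64(327.9), np.float64(212.9)), (np.int32(314), np.int32(196), np.int32(30), np.int32(34), np.int32(805)))]
```

View pics/w4.png

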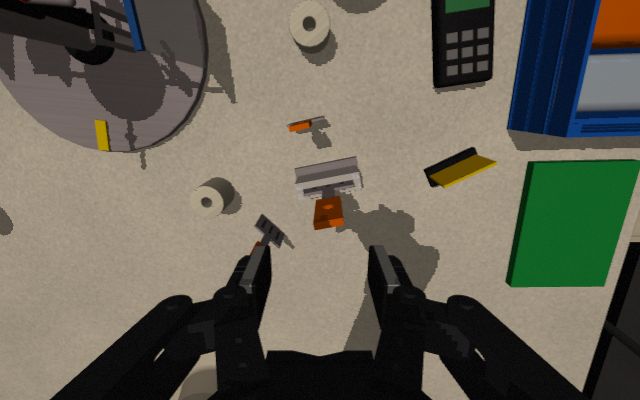

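```bash
python3 - <<'E'
from h import *
from scipy.optimize import minimize
v=np.load("w4.npy");W=cam("wrist",dict(eef_pos=v[:3],tcp_rot=v[3:]));w=load("pics/w4.png")
h=cv2.cvtColor(w,cv2.COLOR_RGB2HSV);m=cv2.inRange(h,np.array((3,120,40)),np.array((17,255,255)));m[:180]=0;m[240:]=0;m[:,:305]=0;m[:,355:]=0
k=8;M=cv2.resize(m[180:240,305:355],None,fx=k,fy=k,interpolation=cv2.INTER_LINEAR)>127
def mask(q):
    x,y,a=q;c,s=np.cos(a),np.sin(a)
    P=[proj(W,(x+c*i*.004-s*j*.015,y+s*i*.004+c*j*.015,z)) for i in(-1,1) for j in(-1,1) for z in(.125,.2)]
    p=((np.array(P)-(305,180)+.5)*k-.5).round().astype(np.int32);o=np.zeros(M.shape,np.uint8);cv2.fillConvexPoly(o,cv2.convexHull(p),1);return o>0
f=lambda q:-(mask(q)&M).sum()/(mask(q)|M).sum()
g=min(((f((.453+dx,-.235+dy,a)),(.453+dx,-.235+dy,a)) for dx in np.arange(-.012,.013,.004) for dy in np.arange(-.012,.013,.004) for a in(-.15,0,.15)))
print(g)
r=minimize(f,g[1],method='Nelder-Mead',options=dict(initial_simplex=[np.array(g[1])+d for d in([0,0,0],[.004,0,0],[0,.004,0],[0,0,.1])]))
print(r.x,np.degrees(r.x[2]),r.fun)
# side view check
D=cam("side");q=r.x;print("side proj of handle ctr",proj(D,(q[0],q[1],.1625)),"seen 312.9,264")
# stand slot edges
print(onz(W,(297,195),.058),onz(W,(360,184),.058))
E
```

```text
(np.float64(-0.8872270363951473), (np.float64(0.449), np.float64(-0.235), 0.15))
[ 0.45012671 -0.2358699   0.16959392] 9.71701608774673 -0.9665202379015493
side proj of handle ctr [312.24085306 264.81949597] seen 312.9,264
[ 0.43747155 -0.19030689  0.058     ] [ 0.45218585 -0.28204891  0.058     ]
```

```bash
python3 -m creep '[[-18,-2,0,0.1,0.6],[-17,-2,-5,0.095,0.6],[0,0,-30,0,0.6],[0,0,-30,0,0.6],[0,0,-20,0,0.6],[0,0,0,0,0.6],[0,0,0,0,0.6]]' 60; python3 - <<'E'
from h import *
s=robot.state();print(s['eef_pos'],s['tcp_rot'],rpy(s['tcp_rot'])[:,2])
E
```

```text
time_s: 20.1
eef_pos: [0.4552, -0.2252, 0.2476]
tcp_rot: [-178.4, -0.7, 11.5]
ft_force: [-0.2, 0.0, 0.8]
gripper_width: 0.0512
[ 0.45524825 -0.22516985  0.24756251] [-178.36127959   -0.6861303    11.48800331] [ 0.00603476  0.03040825 -0.99951934]
```

```bash
python3 -m creep '[[-5,-11,0,-0.03,0.6],[0,0,0,0,0.6],[0,0,0,0,0.6]]' 60; 
```

```text
time_s: 20.4
eef_pos: [0.4522, -0.2368, 0.2503]
tcp_rot: [-178.5, -0.9, 9.8]
ft_force: [0.5, -0.1, 0.2]
gripper_width: 0.051
```

```bash
python3 -m creep '[[-2,0,-25,0,0.6],[0,0,-25,0,0.6],[0,0,-12,0,0.6],[0,0,0,0,0.6],[0,0,0,0,0.6]]' 60; 
```

```text
time_s: 20.9
eef_pos: [0.4532, -0.2392, 0.1914]
tcp_rot: [-178.8, -1.3, 9.7]
ft_force: [0.5, 0.9, -0.1]
gripper_width: 0.0513
```

```bash
python3 -m creep '[[-3,2.5,-8,0,0.6],[0,0,0,0,0.6],[0,0,0,0,0.6]]' 60; python3 -m creep '[[0,0,-2,0,0.4],[0,0,0,0,0.2],[0,0,0,0,0.2],[0,0,0,0,0.2]]' 60
```

```text
time_s: 21.2
eef_pos: [0.4515, -0.2372, 0.1852]
tcp_rot: [-179.0, -1.5, 9.7]
ft_force: [0.1, -0.1, 0.5]
gripper_width: 0.051
time_s: 21.6
eef_pos: [0.452, -0.2374, 0.1839]
tcp_rot: [-179.0, -1.6, 9.7]
ft_force: [-0.1, 0.1, -0.9]
gripper_width: 0.028
```

```bash
python3 -m creep '[[0,0,0,0,0],[0,0,15,0,0],[0,0,20,0,0],[0,0,20,0,0],[0,0,15,0,0],[0,0,5,0,0],[0,0,0,0,0]]' 60; python3 - <<'E'
from h import *
s=robot.state();print(s['eef_pos'],rpy(s['tcp_rot'])[:,2],s['gripper_width'])
E
```

```text
time_s: 22.3
eef_pos: [0.4504, -0.2363, 0.259]
tcp_rot: [-178.8, -1.4, 9.7]
ft_force: [0.0, 0.0, -0.7]
gripper_width: 0.0286
[ 0.4504059  -0.23633866  0.25903188] [ 0.02045064  0.02402935 -0.99950206] 0.028606497967802208
```

```bash
python3 -m creep '[[0,12,0,0,0],[2,24,0,-0.03,0],[2,32,0,-0.03,0],[2,36,0,-0.03,0],[2,36,0,-0.03,0],[2,36,0,-0.03,0],[2,36,0,-0.03,0],[2,36,0,-0.03,0],[2,34,0,-0.03,0],[2,24,0,-0.03,0],[2,12,0,0,0],[0,0,0,0,0]]' 60; python3 -m creep '[[0,0,0,0,0],[0,0,0,0,0]]'; python3 - <<'E'
from h import *
s=robot.state();print(s['eef_pos'],s['tcp_rot'],rpy(s['tcp_rot'])[:,2],s['gripper_width'])
E
```

```text
time_s: 23.5
eef_pos: [0.4563, 0.1036, 0.2468]
tcp_rot: [-178.6, -0.2, -6.2]
ft_force: [0.4, 0.4, -1.1]
gripper_width: 0.0288
time_s: 23.7
eef_pos: [0.4546, 0.1032, 0.2454]
tcp_rot: [-178.7, -0.0, -6.2]
ft_force: [0.7, 0.4, -1.3]
gripper_width: 0.0286
[0.45461254 0.10318565 0.24535975] [-1.78659433e+02 -1.65676332e-02 -6.15162450e+00] [ 0.00279444  0.02322948 -0.99972625] 0.02864781514828578
```

```bash
python3 -m creep '[[15,2,-4,0,0],[18,2,-4,0,0],[14,1,-3,0,0],[6,0,0,0,0],[0,0,0,0,0],[0,0,0,0,0]]' 60; python3 - <<'E'
from h import *
s=robot.state();W=cam("wrist",s);w=eyes.capture("wrist");a=eyes.capture("scene");d=eyes.capture("side")
for n,i in(("w5",w),("s5",a),("d5",d)):cv2.imwrite(f"pics/{n}.png",i[...,::-1])
np.save("w5.npy",np.r_[s['eef_pos'],s['tcp_rot']])
print(s['eef_pos'],s['tcp_rot'],s['ft_force'])
r=lambda i,x0,y0,x1,y1,w,h:cv2.resize(i[y0:y1,x0:x1],(w,h),interpolation=cv2.INTER_CUBIC)
C=np.zeros((600,800,3),np.uint8);C[:300,:800]=r(w,160,220,480,340,800,300) ;C[300:,:400]=r(a,340,190,440,265,400,300);C[300:,400:]=r(d,240,140,340,215,400,300)
cv2.imwrite("pics/v5.png",C[...,::-1])
for n,i in(("w",w),("s",a),("d",d)):print(n,blobs(i,(4,150,50),(16,255,255),12)[0][:6])
for n,c in(("w",W),("s",cam("scene")),("d",cam("side"))):print(n,proj(c,(.527,.107,.211)),proj(c,(.511,.109,.211)))
E
```

```text
time_s: 24.3
eef_pos: [0.5081, 0.1018, 0.2327]
tcp_rot: [-178.9, 0.2, -6.7]
ft_force: [0.5, -0.0, -1.4]
gripper_width: 0.0282
[0.50811674 0.10183942 0.23269906] [-1.78856067e+02  1.66028622e-01 -6.66530057e+00] [ 0.49882956 -0.04417228 -1.36622978]
w [((np.float64(319.4), np.float64(255.3)), (np.int32(289), np.int32(218), np.int32(61), np.int32(71), np.int32(3768))), ((np.float64(580.3), np.float64(303.6)), (np.int32(548), np.int32(278), np.int32(63), np.int32(51), np.int32(476)))]
s [((np.float64(611.1), np.float64(21.6)), (np.int32(563), np.int32(0), np.int32(77), np.int32(46), np.int32(822))), ((np.float64(199.8), np.float64(116.0)), (np.int32(186), np.int32(103), np.int32(30), np.int32(27), np.int32(486))), ((np.float64(301.6), np.float64(162.4)), (np.int32(299), np.int32(160), np.int32(6), np.int32(5), np.int32(14))), ((np.float64(382.8), np.float64(216.7)), (np.int32(381), np.int32(214), np.int32(4), np.int32(6), np.int32(15)))]
d [((np.float64(265.5), np.float64(179.7)), (np.int32(263), np.int32(174), np.int32(5), np.int32(13), np.int32(40))), ((np.float64(334.4), np.float64(253.5)), (np.int32(331), np.int32(245), np.int32(7), np.int32(18), np.int32(90))), ((np.float64(267.4), np.float64(266.7)), (np.int32(265), np.int32(258), np.int32(5), np.int32(19), np.int32(63))), ((np.float64(483.4), np.float64(363.8)), (np.int32(445), np.int32(328), np.int32(76), np.int32(72), np.int32(2378)))]
w [307.31962682 213.75575445] [307.47466062 239.18412164]
s [379.04504951 220.36217065] [384.74373232 217.67863912]
d [269.65437611 171.90184352] [264.73008079 173.45544858]
```

View pics/v5.png

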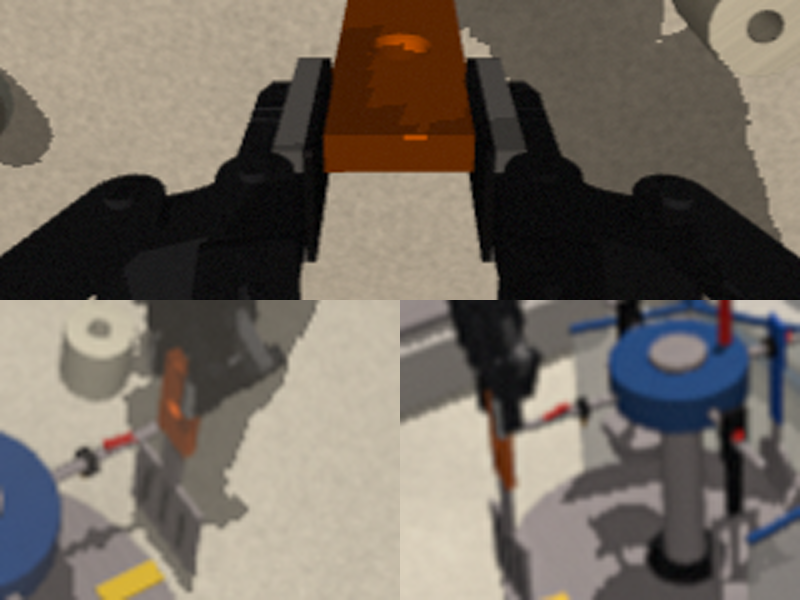

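```bash
cat > fit.py <<'E'
from h import *
def fit(W,obs):
    # obs: list (local point [x,y,z rel eye], uv)
    def res(q):
        R=Ro.from_euler('xyz',q[3:]).as_matrix();return np.r_[np.concatenate([proj(W,q[:3]+R@np.array(l))-u for l,u in obs]),(q[3:5])/.03]
    return least_squares(res,[W[2][0]-.085,W[2][1],.21,0,0,-.11])
E
python3 - <<'E'
from fit import *
np.set_printoptions(precision=4,suppress=True)
v=np.load("w5.npy");W=cam("wrist",dict(eef_pos=v[:3],tcp_rot=v[3:]));w=load("pics/w5.png")
c=lambda x,y:np.array((160+(x+.5)/2.5-.5,220+(y+.5)/2.5-.5))
r=fit(W,[((.004,0,0),c(402,44)),((.004,.015,.04),c(327,135)),((.004,-.015,.04),c(473,135)),((-.004,.015,.04),c(325,172)),((-.004,-.015,.04),c(475,172))])
print("eye",r.x[:3],"rpy",np.degrees(r.x[3:]),"cost",r.cost,r.fun.round(2));print("tcp-eye",v[:3]-r.x[:3])
for b in blobs(w,(0,170,60),(3,255,255),10)[0]:
    q=onz(W,b[0],.216);print(b,q,np.degrees(np.arctan2(q[1]-.0927,q[0]-.66)),np.hypot(q[1]-.0927,q[0]-.66))
# grey rod: look for bright column near predicted line
for r_ in(.125,.130,.134):
    a=np.radians(173.8);print(r_,proj(W,(.66+r_*np.cos(a),.0927+r_*np.sin(a),.211)))
E
```

```text
eye [0.5026 0.1023 0.2016] rpy [ 0.1698 -0.772  -6.1284] cost 2.0212681829432473 [ 0.04  0.52 -1.03  0.48  0.85  0.49  0.46 -0.74 -0.32 -0.68  0.1  -0.45]
tcp-eye [ 0.0055 -0.0005  0.0311]
((np.float64(306.0), np.float64(166.5)), (np.int32(300), np.int32(149), np.int32(13), np.int32(40), np.int32(419))) [0.5555 0.1037 0.216 ] 173.99851682135156 0.1050662258758614
((np.float64(103.8), np.float64(294.0)), (np.int32(81), np.int32(273), np.int32(45), np.int32(43), np.int32(1466))) [0.4897 0.2395 0.216 ] 139.24263219556383 0.22485504267557627
0.125 [306.7207 199.2848]
0.13 [306.9174 207.5962]
0.134 [307.0722 214.1351]
```

```bash
python3 - <<'E'
from h import *
np.set_printoptions(precision=2,suppress=True)
S=cam("scene");D=cam("side")
for x in(.5025,.506):
  for z in(.2016,.2088):
    e=np.array((x,.1023,z));print(x,z,"S eye in/out",proj(S,e+(.004,0,0)),proj(S,e-(.004,0,0)),"S bot",proj(S,e-(0,0,.035)),"bladebot",proj(S,e-(0,0,.15)),"D bot",proj(D,e-(0,0,.035)),"D blade bot",proj(D,e-(0,0,.15)))
s=load("pics/s5.png");d=load("pics/d5.png")
r=lambda i,x0,y0,x1,y1,w,h:cv2.resize(i[y0:y1,x0:x1],(w,h),interpolation=cv2.INTER_CUBIC)
for n,i,(x0,y0,x1,y1) in(("s",s,(374,205,394,240)),("d",d,(258,168,272,192))):
    h=cv2.cvtColor(i,cv2.COLOR_RGB2HSV)
    for y in range(y0,y1,1):
        m=(h[y,x0:x1,0]>3)&(h[y,x0:x1,0]<17)&(h[y,x0:x1,1]>130);print(n,y,''.join('#' if k else '.' for k in m))
print(proj(S,(.5555,.1037,.216)),blobs(s,(0,150,60),(3,255,255),6)[0],proj(D,(.5555,.1037,.216)),blobs(d,(0,150,60),(3,255,255),4)[0])
E
```

```text
0.5025 0.2016 S eye in/out [383.94 217.1 ] [386.47 215.5 ] S bot [383.61 224.29] bladebot [378.84 247.94] D bot [264.84 186.98] D blade bot [268.42 214.26]
0.5025 0.2088 S eye in/out [384.27 215.41] [386.82 213.81] S bot [383.93 222.68] bladebot [379.12 246.56] D bot [264.6  185.16] D blade bot [268.2  212.64]
0.506 0.2016 S eye in/out [382.83 217.8 ] [385.36 216.2 ] S bot [382.52 224.98] bladebot [377.83 248.6 ] D bot [265.83 186.56] D blade bot [269.35 213.83]
0.506 0.2088 S eye in/out [383.15 216.11] [385.7  214.51] S bot [382.84 223.37] bladebot [378.11 247.23] D bot [265.6  184.74] D blade bot [269.14 212.21]
s 205 ........#####.......
s 206 ........####........
s 207 ........####........
s 208 ........####........
s 209 .......####.........
s 210 .......####.........
s 211 .......####.........
s 212 .......####.........
s 213 .......####.........
s 214 .......####.........
s 215 .......####.........
s 216 ......#####.........
s 217 ......#####.........
s 218 ......#####.........
s 219 ......######........
s 220 ......#####...#.....
s 221 ......#####..##.....
s 222 .......####..
[... 1681 characters left out ...]
at64(479.7), np.float64(297.1)), (np.int32(470), np.int32(288), np.int32(20), np.int32(20), np.int32(299)))] [278.15 167.81] [((np.float64(320.8), np.float64(143.1)), (np.int32(320), np.int32(138), np.int32(3), np.int32(12), np.int32(18))), ((np.float64(278.6), np.float64(167.8)), (np.int32(277), np.int32(167), np.int32(4), np.int32(3), np.int32(5))), ((np.float64(206.8), np.float64(177.1)), (np.int32(201), np.int32(173), np.int32(13), np.int32(10), np.int32(109))), ((np.float64(324.1), np.float64(173.1)), (np.int32(323), np.int32(172), np.int32(3), np.int32(3), np.int32(8))), ((np.float64(404.9), np.float64(252.4)), (np.int32(389), np.int32(239), np.int32(33), np.int32(29), np.int32(747)))]
```

```bash
cat > sil.py <<'E'
# silhouettes of slice handle in scene+side: fit eye position given yaw and vertical
from h import *
def sil(s,d,yaw,x0,zr=None):
    ims=[];C=[cam("scene"),cam("side")]
    win=[(370,205,400,235),(250,176,290,200)]
    k=8
    for i,(a,b,c,e) in zip((s,d),win):
        h=cv2.cvtColor(i[b:e,a:c],cv2.COLOR_RGB2HSV);m=cv2.inRange(h,np.array((4,120,40)),np.array((17,255,255)))
        ims.append(cv2.resize(m,None,fx=k,fy=k,interpolation=cv2.INTER_LINEAR)>127)
    c,sn=np.cos(yaw),np.sin(yaw)
    def iou(q):
        t=0
        for M,cm,(a,b,_,_) in zip(ims,C,win):
            P=[proj(cm,(q[0]+c*i*.004-sn*j*.015,q[1]+sn*i*.004+c*j*.015,q[2]+z)) for i in(-1,1) for j in(-1,1) for z in(-.035,.04)]
            p=((np.array(P)-(a,b)+.5)*k-.5).round().astype(np.int32);o=np.zeros(M.shape,np.uint8);cv2.fillConvexPoly(o,cv2.convexHull(p),1);o=o>0
            t-=(o&M).sum()/(o|M).sum()
        return t/2
    from scipy.optimize import minimize
    best=min((minimize(iou,np.array(x0)+d,method='Nelder-Mead',options=dict(initial_simplex=[np.array(x0)+d+e for e in([0,0,0],[.004,0,0],[0,.004,0],[0,0,.004])])) for d in([0,0,0],[0,0,-.006],[.003,.003,.003])),key=lambda r:r.fun)
    return best.x,best.fun
E
python3 - <<'E'
from sil import *
print(sil(load("pics/s5.png"),load("pics/d5.png"),-.11,(.504,.1023,.2065)))
E
```

```text
(array([0.50770676, 0.10528826, 0.21225402]), np.float64(-0.6598453146145835))
```

```bash
python3 - <<'E'
from h import *
np.set_printoptions(precision=1,suppress=True)
S=cam("scene");D=cam("side");c,s=np.cos(-.11),np.sin(-.11)
for z in(.2016,.205,.2088):
  for n,C in(("S",S),("D",D)):
    print(z,n,[proj(C,(.504+c*i*.004-s*j*.015,.1025+s*i*.004+c*j*.015,z-.035)) for j in(-1,1) for i in(-1,1)])
E
```

```text
0.2016 S [array([381.2, 219.6]), array([378.5, 220.9]), array([387.9, 228.4]), array([385.2, 229.8])]
0.2016 D [array([265.9, 189.9]), array([268.3, 189. ]), array([262.2, 184.5]), array([264.5, 183.7])]
0.205 S [array([381.3, 218.8]), array([378.6, 220.1]), array([388.1, 227.7]), array([385.4, 229. ])]
0.205 D [array([265.8, 189. ]), array([268.2, 188.2]), array([262. , 183.7]), array([264.4, 182.9])]
0.2088 S [array([381.5, 218. ]), array([378.8, 219.3]), array([388.3, 226.8]), array([385.6, 228.2])]
0.2088 D [array([265.7, 188. ]), array([268.1, 187.2]), array([261.9, 182.7]), array([264.3, 181.9])]
```

```bash
python3 -m creep '[[0,5,1.5,0,0],[0,0,0,0,0],[0,0,0,0,0]]' 60; python3 -m creep '[[0,1,0,0,0],[0,0,0,0,0]]' 60
```

```text
time_s: 24.75
eef_pos: [0.5073, 0.108, 0.2352]
tcp_rot: [-178.8, 0.1, -6.6]
ft_force: [0.7, -0.6, -2.0]
gripper_width: 0.0285
time_s: 24.95
eef_pos: [0.5072, 0.1094, 0.2355]
tcp_rot: [-178.8, 0.1, -6.5]
ft_force: [-0.2, -0.1, -2.5]
gripper_width: 0.0283
```

```bash
python3 -m creep '[[0,-0.5,-1,0,0],[0,0,0,0,0]]' 60; python3 - <<'E'
from h import *
s=robot.state();W=cam("wrist",s);w=eyes.capture("wrist");cv2.imwrite("pics/w6.png",w[...,::-1]);print(s['eef_pos'],s['tcp_rot'])
h=cv2.cvtColor(w,cv2.COLOR_RGB2HSV);m=cv2.inRange(h,np.array((4,150,40)),np.array((17,255,255)))
for y in(222,230,240,250,265,274,285):
    u=np.where(m[y,250:400])[0]+250;print(y,u.min(),u.max(),(u.min()+u.max())/2)
g=cv2.inRange(h,np.array((4,150,150)),np.array((17,255,255)))[225:260,300:340];n,l,st,c=cv2.connectedComponentsWithStats(g);print(st[1:],c[1:]+(300,225))
a=np.radians(173.9)
for r in(.105,.120,.134,.153,.157):print(r,proj(W,(.66+r*np.cos(a),.0927+r*np.sin(a),.211)))
# rod edges, grey vs surroundings
for y in(196,202,208,212,216,220):print(y,w[y,292:324].astype(int).mean(1).round().astype(int))
E
```

```text
time_s: 25.15
eef_pos: [0.5072, 0.1088, 0.2344]
tcp_rot: [-178.9, 0.1, -6.5]
ft_force: [0.3, 0.4, -2.0]
gripper_width: 0.0285
[0.50718813 0.1088147  0.23435448] [-1.78851497e+02  6.85964860e-02 -6.53738292e+00]
222 299 341 320.0
230 297 342 319.5
240 295 344 319.5
250 293 346 319.5
265 291 347 319.0
274 289 349 319.0
285 289 349 319.0
[[15  9 13  4 49]] [[320.89795918 235.59183673]]
0.105 [319.03279039 160.75287014]
0.12 [319.26967887 187.1084031 ]
0.134 [319.4790931  210.40757239]
0.153 [319.74676838 240.18925995]
0.157 [319.80085126 246.20661311]
196 [ 55  57  53  40  23  25  25  24  20  32  51  55  53  56  54  56  57  58
  58  57  60  76  95 107 110 114 116 116 116 113 105  96]
202 [111 111 110 112 113 113 112 114 116 112 110 112 112 111 112 114 116 115
 103  66  57  72  96 106 110 113 116 116 117 112 105  96]
208 [166 167 168 165 162 164 164 162 163 164 162 161 162 165 168 168 165 153
 115  57  56  55  60  74  92  96  99 103 103  97  89  78]
212 [163 162 163 164 163 166 167 166 162 160 160 160 161 164 167 170 169 147
  77  56  55  56  54  55  56  56  56  57  57  56  55  56]
216 [158 153 151 155 160 164 164 162 160 161 161 161 158 158 160 161 154 118
  55  56  57  57  53  44  45  46  47  46  47  47  46  48]
220 [163 160 157 156 159 164 140  46  41  44  42  42  42  42  42  46  45  43
  44  42  43  42  42  41  42  43  44  40  43  42  42  42]
```

```bash
python3 -m creep '[[4,-0.4,0,0,0],[4,-0.4,0,0,0],[4,-0.4,0,0,0],[4,-0.4,0,0,0],[0,0,0,0,0]]' 60; python3 -m creep '[[3,-0.3,0,0,0],[3,-0.3,0,0,0],[3,-0.3,0,0,0]]' 60
```

```text
time_s: 25.7
eef_pos: [0.5252, 0.1068, 0.2343]
tcp_rot: [-178.8, 0.0, -6.6]
ft_force: [0.6, -0.7, -1.9]
gripper_width: 0.0285
time_s: 26.0
eef_pos: [0.5345, 0.1059, 0.2342]
tcp_rot: [-178.9, 0.1, -6.6]
ft_force: [-0.5, 0.3, -1.9]
gripper_width: 0.0281
```

```bash
for i in 1 2 3; do python3 -m creep '[[3,-0.3,0,0,0],[3,-0.3,0,0,0],[3,-0.3,0,0,0]]' 60 | egrep 'pos|force|rot'; done
```

```text
eef_pos: [0.5444, 0.1049, 0.2342]
tcp_rot: [-178.8, 0.1, -6.6]
ft_force: [0.3, -1.2, -2.5]
eef_pos: [0.5536, 0.1039, 0.2341]
tcp_rot: [-178.9, 0.1, -6.6]
ft_force: [-2.6, -0.4, 0.3]
eef_pos: [0.5615, 0.1031, 0.2339]
tcp_rot: [-178.9, 0.4, -6.5]
ft_force: [-4.6, 0.3, 1.2]
```

```bash
for i in 1 2 3; do python3 -m creep '[[3,-0.3,0,0,0],[3,-0.3,0,0,0]]' 60 | egrep 'pos|force|rot'; done
```

```text
eef_pos: [0.5626, 0.103, 0.2324]
tcp_rot: [-179.0, 1.0, -6.5]
ft_force: [-10.4, -0.1, 1.5]
eef_pos: [0.5637, 0.103, 0.2318]
tcp_rot: [-179.2, 1.7, -6.4]
ft_force: [-6.7, -0.3, 6.2]
eef_pos: [0.5699, 0.1023, 0.2326]
tcp_rot: [-179.2, 1.7, -6.4]
ft_force: [-3.4, -1.5, 2.1]
```

```bash
for i in 1 2 3; do python3 -m creep '[[2.5,-0.3,0,0,0]]' 60 | egrep 'pos|force|rot'; done
```

```text
eef_pos: [0.5726, 0.1021, 0.2327]
tcp_rot: [-179.2, 1.7, -6.4]
ft_force: [-7.5, 0.5, 3.6]
eef_pos: [0.573, 0.1021, 0.2325]
tcp_rot: [-179.2, 2.0, -6.4]
ft_force: [-14.4, 0.1, 10.1]
eef_pos: [0.5729, 0.1022, 0.2322]
tcp_rot: [-179.3, 2.3, -6.3]
ft_force: [-10.0, -0.1, 7.6]
```

```bash
python3 -m creep '[[1,0,1,0,0]]' 60 | egrep 'pos|force|rot'; python3 - <<'E'
from h import *
s=robot.state();W=cam("wrist",s);w=eyes.capture("wrist");a=eyes.capture("scene");d=eyes.capture("side")
for n,i in(("w7",w),("s7",a),("d7",d)):cv2.imwrite(f"pics/{n}.png",i[...,::-1])
print(s['eef_pos'],s['tcp_rot'],s['ft_force'])
for n,i in(("w",w),("s",a),("d",d)):print(n,blobs(i,(0,150,60),(3,255,255),4)[0])
for n,c in(("w",W),("s",cam("scene")),("d",cam("side"))):print(n,[proj(c,(.66+r*np.cos(3.035),.0927+r*np.sin(3.035),z)).round(1) for r,z in((.088,.211),(.097,.220),(.103,.220),(.122,.215),(.134,.211))])
E
```

```text
eef_pos: [0.5725, 0.1023, 0.2324]
tcp_rot: [-179.3, 2.5, -6.3]
ft_force: [-3.8, -0.6, -4.7]
[0.57248465 0.10226083 0.23241655] [-179.32750553    2.5165131    -6.29284055] [-3.78364343 -0.63971069 -4.65433364]
w [((np.float64(122.7), np.float64(328.4)), (np.int32(100), np.int32(310), np.int32(47), np.int32(40), np.int32(1292)))]
s [((np.float64(231.2), np.float64(198.5)), (np.int32(215), np.int32(185), np.int32(32), np.int32(28), np.int32(643))), ((np.float64(313.3), np.float64(242.8)), (np.int32(312), np.int32(237), np.int32(4), np.int32(13), np.int32(42))), ((np.float64(292.0), np.float64(262.3)), (np.int32(291), np.int32(261), np.int32(3), np.int32(3), np.int32(7))), ((np.float64(352.5), np.float64(276.8)), (np.int32(351), np.int32(276), np.int32(4), np.int32(3), np.int32(10))), ((np.float64(479.7), np.float64(297.1)), (np.int32(470), np.int32(288), np.int32(20), np.int32(20), np.int32(299)))]
d [((np.float64(320.8), np.float64(143.1)), (np.int32(320), np.int32(138), np.int32(3), np.int32(12), np.int32(18))), ((np.float64(206.9), np.float64(177.1)), (np.int32(201), np.int32(173), np.int32(13), np.int32(10), np.int32(108))), ((np.float64(324.1), np.float64(173.1)), (np.int32(323), np.int32(172), np.int32(3), np.int32(3), np.int32(8))), ((np.float64(404.9), np.float64(252.4)), (np.int32(389), np.int32(239), np.int32(33), np.int32(29), np.int32(748)))]
w [array([320.1, 241.2]), array([320. , 262.8]), array([320.1, 271.6]), array([320.3, 293. ]), array([320.4, 304.2])]
s [array([362.7, 228.3]), array([366.3, 224.6]), array([368.5, 223.6]), array([375. , 221.4]), array([379.1, 220.3])]
d [array([283.3, 167.4]), array([280.4, 165.9]), array([278.6, 166.5]), array([273.1, 169.7]), array([269.6, 171.9])]
```

```bash
python3 - <<'E'
from h import *
w,a,d=[load(f"pics/{n}7.png") for n in "wsd"]
r=lambda i,x0,y0,x1,y1,w,h:cv2.resize(i[y0:y1,x0:x1],(w,h),interpolation=cv2.INTER_CUBIC)
C=np.zeros((600,800,3),np.uint8);C[:300]=r(w,240,200,400,260,800,300);C[300:,:400]=r(a,340,200,400,245,400,300);C[300:,400:]=r(d,250,145,310,190,400,300)
cv2.imwrite("pics/v7.png",C[...,::-1])
E
```

```text
(no output)
```

View pics/v7.png

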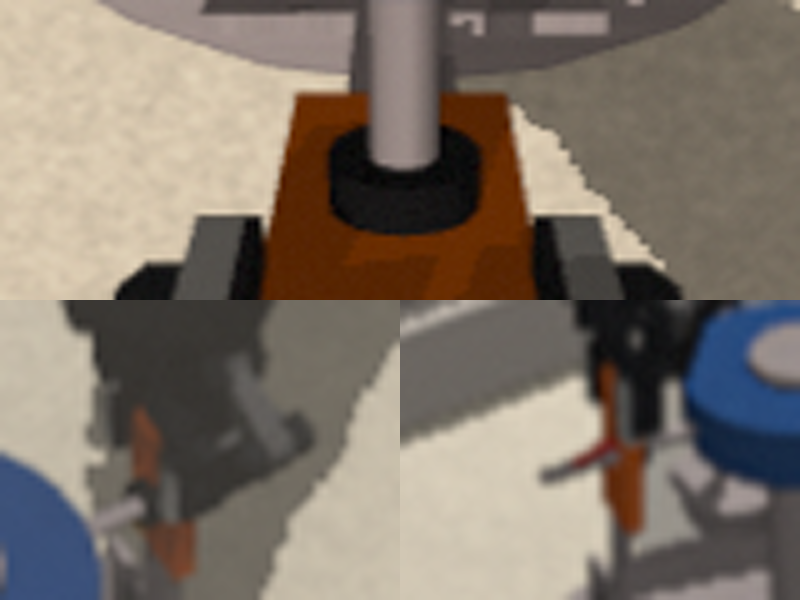

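```bash
for i in 1 2 3; do python3 -m creep '[[-1.5,0.15,0,0,0]]' 60 | egrep 'pos|force|rot'; done
```

```text
eef_pos: [0.5719, 0.1024, 0.232]
tcp_rot: [-179.3, 2.4, -6.3]
ft_force: [1.0, 0.2, 0.3]
eef_pos: [0.5717, 0.1024, 0.2321]
tcp_rot: [-179.3, 2.3, -6.3]
ft_force: [1.1, 0.2, -1.0]
eef_pos: [0.5715, 0.1024, 0.2322]
tcp_rot: [-179.2, 2.1, -6.4]
ft_force: [1.2, 0.2, -3.3]
```

```bash
for i in 1 2; do python3 -m creep '[[-3,0.3,0,0,0]]' 60 | egrep 'pos|force|rot'; done
```

```text
eef_pos: [0.5708, 0.1024, 0.2325]
tcp_rot: [-179.2, 1.8, -6.4]
ft_force: [7.7, -0.9, -7.1]
eef_pos: [0.5707, 0.1024, 0.2328]
tcp_rot: [-179.1, 1.5, -6.4]
ft_force: [8.9, -0.5, -7.9]
```

```bash
python3 -m creep '[[0.5,0,0,0,0]]' 60 | egrep 'pos|force|rot';python3 -m creep '[[0,0,-0.7,0,0]]' 60 | egrep 'pos|force|rot'; python3 -m creep '[[0,0,-0.7,0,0]]' 60 | egrep 'pos|force|rot'
```

```text
eef_pos: [0.5719, 0.1022, 0.233]
tcp_rot: [-179.1, 1.4, -6.5]
ft_force: [-0.5, 0.2, -1.5]
eef_pos: [0.5718, 0.1022, 0.2324]
tcp_rot: [-179.1, 1.4, -6.5]
ft_force: [-0.9, -0.1, -2.8]
eef_pos: [0.5718, 0.1022, 0.2319]
tcp_rot: [-179.1, 1.4, -6.5]
ft_force: [0.4, -0.8, 2.9]
```

```bash
python3 -m creep '[[0,0,0,0,0.4],[0,0,0,0,0.45],[0,0,0,0,0.5],[0,0,0,0,0.55],[0,0,0,0,0.6]]' 20 | egrep 'pos|force|width'; python3 -m creep '[[0,0,10,0,0.6],[0,0,20,0,0.6],[0,0,25,0,0.6],[0,0,25,0,0.6],[0,0,10,0,0.6],[0,0,0,0,0.6]]'; python3 - <<'E'
from h import *
np.set_printoptions(precision=4,suppress=True)
s=robot.state();W=cam("wrist",s);w=eyes.capture("wrist");a=eyes.capture("scene");d=eyes.capture("side")
for n,i in(("w8",w),("s8",a),("d8",d)):cv2.imwrite(f"pics/{n}.png",i[...,::-1])
for n,i in(("w",w),("s",a),("d",d)):
  for k,lo,hi in(("red",(0,150,50),(3,255,255)),("or",(4,150,50),(16,255,255)),("yel",(22,150,120),(32,255,255))):
    for c,t in blobs(i,lo,hi,4)[0]:print(n,k,c,t[:5])
for n,c in(("w",W),("s",cam("scene")),("d",cam("side"))):print(n,[proj(c,(.66+r*np.cos(3.035),.0927+r*np.sin(3.035),z)).round(1) for r,z in((.088,.211),(.097,.220),(.103,.220),(.122,.215),(.134,.211),(.092,.1735),(.092,.2485))])
E
```

```text
eef_pos: [0.5715, 0.1028, 0.2325]
ft_force: [-0.3, -0.5, 0.2]
gripper_width: 0.0512
time_s: 29.95
eef_pos: [0.5707, 0.103, 0.3279]
tcp_rot: [-179.0, 1.4, -6.4]
ft_force: [0.3, 0.3, -0.5]
gripper_width: 0.0512
w red (np.float64(321.9), np.float64(10.3)) (np.int32(312), np.int32(0), np.int32(20), np.int32(26), np.int32(360))
w red (np.float64(615.5), np.float64(6.2)) (np.int32(584), np.int32(0), np.int32(56), np.int32(15), np.int32(664))
w red (np.float64(193.6), np.float64(83.4)) (np.int32(192), np.int32(79), np.int32(4), np.int32(9), np.int32(19))
w red (np.float64(452.9), np.float64(82.2)) (np.int32(452), np.int32(78), np.int32(3), np.int32(9), np.int32(22))
w red (np.float64(322.2), np.float64(216.4)) (np.int32(319), np.int32(214), np.int32(7), np.int32(7), np.int32(39))
w red (np.float64(162.9), np.float64(284.4)) (np.int32(146), np.int32(269), np.int32(36), np.int32(32), np.int32(837))
w or (np.float64(584.5), np.float64(2.5)) (np.int32(583), np.int32(1), np.int32(4), np.int32(4), np.int32(4))
w or (np.float64(587.6), np.float64(164.2)) (np.int32(558), np.int32(155), np.int32(60)
[... 2978 characters left out ...]
p.float64(216.7)) (np.int32(270), np.int32(214), np.int32(12), np.int32(6), np.int32(31))
d yel (np.float64(364.7), np.float64(344.3)) (np.int32(351), np.int32(332), np.int32(29), np.int32(26), np.int32(338))
w [array([322.2, 189.4]), array([322.2, 202.4]), array([322.2, 208.8]), array([322.3, 226.1]), array([322.4, 235.9]), array([322.5, 181.8]), array([321.9, 209.1])]
s [array([362.7, 228.3]), array([366.3, 224.6]), array([368.5, 223.6]), array([375. , 221.4]), array([379.1, 220.3]), array([363. , 236.1]), array([365.4, 218.7])]
d [array([283.3, 167.4]), array([280.4, 165.9]), array([278.6, 166.5]), array([273.1, 169.7]), array([269.6, 171.9]), array([283. , 177.4]), array([281.2, 157.8])]
```

```bash
python3 - <<'E'
from h import *
for n in("d5","d8"):
    i=load(f"pics/{n}.png").astype(int);r=i[162:173,266:288];print(n);print((r[...,0]-np.maximum(r[...,1],r[...,2])))
from sil import *
import sil as q
s,d=load("pics/s8.png"),load("pics/d8.png")
C=[cam("scene"),cam("side")];win=[(350,205,385,250),(270,145,300,190)];k=8;ims=[]
for i,(a,b,c,e) in zip((s,d),win):
    h=cv2.cvtColor(i[b:e,a:c],cv2.COLOR_RGB2HSV);m=cv2.inRange(h,np.array((3,130,40)),np.array((17,255,255)));ims.append(cv2.resize(m,None,fx=k,fy=k)>127)
def f(x,out=0):
    R=Ro.from_euler('xyz',[x[3],x[4],-.106]).as_matrix();t=[]
    for M,cm,(a,b,_,_) in zip(ims,C,win):
        P=[proj(cm,x[:3]+R@np.array((i*.004,j*.015,z))) for i in(-1,1) for j in(-1,1) for z in(-.035,.04)]
        p=((np.array(P)-(a,b)+.5)*k-.5).round().astype(np.int32);o=np.zeros(M.shape,np.uint8);cv2.fillConvexPoly(o,cv2.convexHull(p),1);o=o>0;t.append((o&M).sum()/(o|M).sum())
    return t if out else -sum(t)
from scipy.optimize import minimize
x0=np.array([.5687,.1023,.2085,0,0]);r=minimize(f,x0,method='Nelder-Mead',options=dict(initial_simplex=np.vstack([x0,x0+np.diag([.004,.004,.004,.08,.08])])))
u=np.array([np.cos(3.035),np.sin(3.035)]);e=r.x[:2]-(.66,.0927);print(r.x,f(r.x,1),f(x0,1),"radial-72mm",e@u-.072,"lat",e@np.array([-u[1],u[0]]))
E
```

```text
d5
[[ -2   0  -2  -2  -1  -3   0   4   8  10  11  10  11  11  11   9  10  10
    6   5   4   5]
 [ -2  -3  -2  -2  -1   2   3   5  10  11  11  10  10   9   9  10  10   8
    6   3   4   5]
 [ -1  -2  -2   2   2   4   6   8  10  10  10   9   8   9  11  16  10   8
    4   3   3   6]
 [ -1  -1   0   1   5   8   9  10  10  10   9   8  11  24  35  43  24  10
    3   1   3   7]
 [ -1  -2  -2   2   6   9   9   9  10   9   8  12  32  70  90  86  49  17
    4   0   3   6]
 [ -1  -1  -2   2   6   9  10   9   9  12  23  37  71 111 103  64  35  12
    5   1   0   4]
 [  0  -2  -3   0   6   9   9  10  11  26  67  94 100  81  42  11   9   6
    4   1   2   3]
 [ -1  -2  -2   1   4   9  10   9  14  38  80  84  45  15   4   2   5   6
    6   8   9   5]
 [ -1  -1  -3   1   4   7  10  10   9  16  27  16   6   4   6   9   9   9
   10  13  13   7]
 [ -2  -5  -3   1   3   7   8   8   6   6   6   6   8   9   9  11   9  10
   11  12  10   6]
 [  1   3   4   3   5   7   8   8   7   9   9   9  10  10  10  11   9  10
   10   7   6   4]]
d8
[[ 12  11  11  10  10  10  10   9   9  10  10  10  10  11  25  50  51 
[... 504 characters left out ...]
0   9   8  10   9   9  14  34  60  92  81  40  13  22  44
   59  58  31   2]
 [ 11  10   9  11  10  10   9   7   9  17  47  65  43  17  10  18  33  46
   58  57  32   4]
 [  9  11  10  11   9   7   6   6   6  10  17  15   7   5  10  31  48  51
   58  57  33   6]
 [ 10  10  10  10   8   7   5   5   5   7   7   6   8   9  10  27  46  50
   55  58  34   7]
 [ 10  11  10   9  10   8   7   7   8  10  10  10  10  10  10  24  49  51
   55  58  36   7]]
[ 0.57052679  0.1033881   0.21020715 -0.05703971 -0.00195746] [np.float64(0.6964815314100836), np.float64(0.6620789974264295)] [np.float64(0.6849324145242512), np.float64(0.597010109701011)] radial-72mm 0.018102507136191853 lat -0.0011083041090135662
```

```bash
python3 -m creep '[[-15,0,0,0,0.6],[-25,0,0,0,0.6],[-20,0,0,0,0.6],[-5,0,0,0,0.6],[0,0,0,0,0.6],[0,0,0,0,0.6]]' | egrep 'time|pos|force'; python3 - <<'E'
from h import *
np.set_printoptions(precision=4,suppress=True)
s=robot.state();W8=cam("wrist",s);w=eyes.capture("wrist");cv2.imwrite("pics/w9.png",w[...,::-1])
v=np.load("w5.npy");W5=cam("wrist",dict(eef_pos=v[:3],tcp_rot=v[3:]))
def prof(n,W,i):
    h=cv2.cvtColor(i,cv2.COLOR_RGB2HSV);m=cv2.inRange(h,np.array((0,150,50)),np.array((3,255,255)))
    a=np.radians(173.9)
    print(n)
    for r in np.arange(.088,.128,.002):
        P=np.array((.66+r*np.cos(a),.0927+r*np.sin(a)));out=[]
        for z in(.215,.220):
            u=proj(W,(*P,z));y,x=int(round(u[1])),int(round(u[0]));row=m[y,x-12:x+13];out.append((round(u[1],1),int((row>0).sum())))
        print(round(r,3),out)
prof("w5 (up)",W5,load("pics/w5.png"));prof("w9",W8,w)
for c,t in blobs(w,(0,150,50),(3,255,255),4)[0]:print(c,t)
for c,t in blobs(w,(4,150,50),(16,255,255),60)[0]:print("or",c,t)
for c,t in blobs(w,(22,150,120),(32,255,255),30)[0]:
    q=onz(W8,c,.022);print("mark",c,q,np.degrees(np.arctan2(q[1]-.0927,q[0]-.66)))
E
```

```text
time_s: 30.7
eef_pos: [0.4996, 0.1011, 0.3169]
ft_force: [0.3, -0.5, -0.3]
w5 (up)
0.088 [(np.float64(133.4), 0), (np.float64(134.5), 0)]
0.09 [(np.float64(137.4), 0), (np.float64(138.6), 0)]
0.092 [(np.float64(141.3), 0), (np.float64(142.6), 0)]
0.094 [(np.float64(145.2), 0), (np.float64(146.6), 0)]
0.096 [(np.float64(149.0), 12), (np.float64(150.6), 12)]
0.098 [(np.float64(152.8), 12), (np.float64(154.5), 12)]
0.1 [(np.float64(156.6), 12), (np.float64(158.4), 12)]
0.102 [(np.float64(160.4), 12), (np.float64(162.3), 12)]
0.104 [(np.float64(164.1), 12), (np.float64(166.1), 12)]
0.106 [(np.float64(167.8), 12), (np.float64(169.9), 11)]
0.108 [(np.float64(171.5), 12), (np.float64(173.7), 12)]
0.11 [(np.float64(175.1), 12), (np.float64(177.5), 11)]
0.112 [(np.float64(178.8), 12), (np.float64(181.2), 12)]
0.114 [(np.float64(182.4), 11), (np.float64(184.9), 6)]
0.116 [(np.float64(185.9), 3), (np.float64(188.5), 0)]
0.118 [(np.float64(189.4), 0), (np.float64(192.2), 0)]
0.12 [(np.float64(192.9), 0), (np.float64(195.8), 0)]
0.122 [(np.float64(196.4), 0), (np.float64(199.3), 0)]
0.124 [(np.fl
[... 1261 characters left out ...]
float64(157.3), 0), (np.float64(158.7), 0)]
(np.float64(309.6), np.float64(131.3)) (np.int32(306), np.int32(121), np.int32(8), np.int32(24), np.int32(168))
(np.float64(142.3), np.float64(244.9)) (np.int32(123), np.int32(228), np.int32(40), np.int32(35), np.int32(1005))
or (np.float64(607.1), np.float64(97.5)) (np.int32(573), np.int32(92), np.int32(67), np.int32(13), np.int32(699))
or (np.float64(306.9), np.float64(111.6)) (np.int32(284), np.int32(102), np.int32(46), np.int32(19), np.int32(734))
or (np.float64(522.5), np.float64(246.8)) (np.int32(501), np.int32(230), np.int32(42), np.int32(34), np.int32(246))
mark (np.float64(317.7), np.float64(133.4)) [0.5235 0.1042 0.022 ] 175.1744609897987
```

```bash
python3 -c "
from cell import robot,job_done
print(robot.state()['time_s'],robot.state()['ft_force']);print(job_done())"
```

```text
30.75 [-0.631813   -0.00877556 -0.35578719]
the job is handed in; nothing more can be done
None
```

I turned the carousel clockwise by its red pin until the empty hook was over the mark. I then took the largest slice from its stand and hung it by its eye against the black stop. I handed in at about 30.8 s with the gripper clear; no verdict is reported.

**Last checks**
- **Hook over mark:** the hook measured about 173.9° and the mark about 172.7° (single readings 171.6 to 175.2°), so the tip is roughly 3 mm from it.
- **Slice home:** pushing ended in hard contact at 14 N wrist force, the highest I read during the hanging.
- **Keeper up:** a 9 N pull back was held. The keeper's outer edge sits at the same place on the rod (about 115 mm from the axis) as before hanging. I did not read the keeper joint itself.
- **Slice position:** the eye is about 18 mm outward of the hook seat and 1 mm sideways, with the handle leaning about 3°.

**What went wrong or disagreed**
- **Gripper tilt:** leading the gripped pin stalled part-way, and the gripper slowly tilted up to about 13°. I regripped, finished by pushing the pin with one finger, and levelled the tool with inward pushes on the pin of up to 18 N.
- **Eye height:** the camera fits gave 0.202 to 0.212 m, so I trusted the arm's own position (about 0.2085 m). The final outline fit read 0.210 m, which is within its few-millimetre error.
- **Bystanders:** I did not measure each one at the end. No contact with them was planned or felt, and the coloured ones I tracked looked unmoved.

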